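# Stand the stub axle upright in the spring vice

### The job

Get the steel stub axle standing upright in the spring vice, square foot down, ready for welding. To change your grip, first lay it in the sloping cradle with its foot home against the stop, let go, and take hold again at the new angle; then push the shank against the tall sprung jaw, lower it inside the low fixed jaw until the foot is fully down on the vice bed near the middle of the jaws, and let go so the jaw clamps it. Leave the other things on the bench where they are.

Things in the scene. Friction and masses are not known exactly. Their poses are not given: they have to be found in the camera images.
- axle_mid (a point): Centre of the stub axle, bare steel, 140 mm long, about 0.5 kg: square shank 30 x 30 x 100 mm, then a round spindle 21 mm in diameter, 40 mm long. This point is half-way along, on the long axis, 15 mm above the bench at the start. Own x: from square foot to round end; y, z square to the flats. It starts lying on a flat, z up, foot towards the robot within about 0.7 rad.
- axle_foot (a point): Centre of the flat square end face (the foot) of the stub axle, on its long axis, 70 mm from axle_mid; same axes.
- cradle: Grey-painted steel cradle: a rail sloping at 45 degrees, low end towards the robot. Origin: where the centre of the axle's foot comes when home, 44 mm above the bench. Own x: up along the rail (the axle's x lies along it when home); y: level, across; z: square to the rail, up and towards the robot. The stop plate's face is at x = 0, 47 mm wide, z = -26 to 8 mm.
- rail_end (a point): Upper end of the cradle's rail, mid-width on its upper face: at x = 103, y = 0, z = -15 mm in the cradle's frame; same axes. The rail is 20 mm wide, narrower than the shank, so fingers may pass beside it. Two cheeks, 35 mm apart inside and 6 mm thick, stand only at x = 0 to 35 mm, up to z = 3 mm. A narrow post carries the rail on a fixed base plate 150 x 75 x 10 mm.
- vice_bed (a point): Point on the flat bed of the spring vice, 35 mm above the bench: where the centre of the foot sits when the shank is clamped mid-way along the jaws. x: along the jaws, away from the robot; y: across, from fixed to sprung jaw; z up. Fixed vice base: 110 mm (x) by 170 mm (y = -70 to 100 mm). The untouched gap between the jaws, 21 mm, is narrower than the shank; no lead-ins.
- fixed_jaw (a point): Middle of the upper inner edge of the low fixed jaw: at y = -15 mm, 25 mm above the bed in the vice's frame; same axes. The jaw is 70 mm wide and 30 mm thick (to y = -45 mm).
- sprung_jaw (a point): Middle of the upper inner edge of the tall sprung jaw (moves with it): at y = 6 mm when untouched, 52 mm above the bed in the vice's frame; same axes. The jaw is 70 mm wide and 20 mm thick. The grey spring block behind it (y = 79 to 97 mm) stands 45 mm above the bed.
- jaw (a joint): Travel of the sprung jaw towards the vice's +y, in m: 0 untouched, 0.009 with the shank clamped, 0.025 at its limit. The spring pushes back with about 3 N at 0 and 5 N at 0.010 (200 N/m).
- can: Grey spray can standing on the bench, 66 mm diameter, 140 mm tall; origin at its underside. To be left alone.
- jar: Amber jar standing on the bench, 70 mm diameter, 85 mm tall; origin at its underside. To be left alone.
- hammer: Hammer lying on the bench, 260 mm long. To be left alone.
- wrench: Wrench lying flat on the bench, 170 mm long. To be left alone.
- brush: Brush lying on the bench, 180 mm long. To be left alone.
- collar: Dark steel collar standing on the bench, 48 mm diameter, 30 mm high; origin at its underside. To be left alone.
There are look-alikes about, which are no part of the job. Leave any blue or purple look-alike of the part that bears axle_mid alone. Leave any blue look-alike of the part that bears vice_bed alone.

How it is judged (in metres and radians):
On the way:
1. the axle lies in the cradle with its foot home against the stop, let go (x of axle_foot in the frame of cradle between -0.006 and 0.006 m and y of axle_foot in the frame of cradle between -0.005 and 0.005 m and z of axle_foot in the frame of cradle between -0.005 and 0.005 m and angle between the x axis of axle_mid and the x axis of cradle, either way round below 0.1 rad and contact force between the fingers and axle below 0.1 N and linear speed of axle below 0.02 m/s), for 0.2 s.
At the end, for the whole second after the job is handed in: The axle stands upright in the vice (within 0.07 rad), its foot down on the bed (within 4 mm), within 15 mm of the middle of the jaws along them and 5 mm across, clamped between the fixed jaw and the sprung jaw (jaw travel 6 to 12 mm), released and at rest (x of axle_foot in the frame of vice_bed between -0.015 and 0.015 m and y of axle_foot in the frame of vice_bed between -0.005 and 0.005 m and z of axle_foot in the frame of vice_bed between -0.004 and 0.004 m and angle between the x axis of axle_mid and the z axis of vice_bed, either way round below 0.07 rad and value of joint jaw between 0.006 and 0.012 m and linear speed of axle below 0.02 m/s); the robot touches nothing.
It fails at once if another loose thing on the bench (can, jar, hammer, wrench, brush or collar) is shifted by more than 30 mm (distance of any of can, jar, hammer, wrench, brush, collar from where it was at the start of the episode above 0.03 m).
It also fails if it takes over 54 s, if anything falls off the work surface, if the arm or the gripper's body presses on something with over 40 N, if the wrist force passes 120 N, or if a joint passes its speed limit or range.

### The arm

A 6-joint arm with a two-finger parallel gripper is mounted at the origin on the work surface. World frame = base frame: x ahead of the robot, y to its left, z up, the work surface at z = 0. Lengths are in mm, angles in rad, forces in N, time in s.
With the tool pointing down it reaches from about 350 to 875 mm from the base axis. Payload 4.2 kg.
Tool frame: the origin (TCP) lies at the very end of the fingers, on their centre line; the grasp point (between the pads) lies arm.hold_point_z behind it (arm.hold_point_z is the distance from the TCP to the grasp point, in mm); y points along the fingers, x is the direction in which the jaws open and shut, and the axes are right-handed (so a half turn about y gives the same grasp; the last joint's range is limited). The gripper opens to 85 mm and grips with 20 to 120 N. Pads are 22 mm wide; open, the fingers measure 114 mm over their backs; the gripper's body (76 mm by 85 mm) begins 54 mm behind the grasp point. The pads swing forward as they close: fully open they stand 13 mm farther back than shut.
Start: joints at [1.598, 0.385, 0.008, 0, -1.194, -0.259], TCP at [143.55, 608.27, 231.312] pointing down, gripper open.
Joint ranges: [-3.14, 3.14], [-1.21, 2.06], [-1.07, 1.41], [-3.16, 2.05], [-2.99, -0.16], [-3.1, 3.1]. Speed limits (rad/s): [2.79, 2.79, 3.14, 3.14, 3.14, 3.14].

### API

Orientations are given as a unit quaternion [x, y, z, w].
In Python, from bench import arm gives the robot as it stands.
- The arm moves only by the shell command python3 -m creep 'ROWS'. ROWS is JSON, a list of rows, each a list of 3 entries, a list of its own where there are three numbers: the shift along the world's x, y, z in mm, then the turn, a rotation vector about the world's x, y, z in rad, then the gripper command: -1 is shut, 1 is fully open, values between are in proportion. In form: [[[dx, dy, dz], [wx, wy, wz], jaw], ...]. A call has 1 to 12 rows; each row is the pose to reach, as a shift and turn from the pose commanded when the call began; what a row does not reach only later rows make up. A row lasts 1/12 s, in which the tool goes at most 41.7 mm and 7.16 degrees, less where a joint would pass 70% of its speed; a pose out of reach is approached as far as the arm can. A call with a gripper value outside its range is refused whole. The fingers move at their own pace and stop on an object; the grip force is fixed at half the most. Time passes only in rows, so rows that repeat a pose let the fingers close. It gives the time, the measured TCP pose, the force and the opening at its end, in the units of the state.
- arm.read_state(): the state, without advancing time (a new reading comes with each control period).
- arm.get_image(name): name is "side" or "top"; returns (picture, depth): 400x640x3 uint8, red, green, blue; 400x640 float32, mm along the optical axis (not along the pixel's ray), 0 where there is no reading.
- arm.camera_params(name): a dict with "camera_matrix" (3x3 intrinsics, pixels), "k1" (the pictures are not rectified: a ray, as slopes to the right and down, at radius r is drawn at 1 + k1 r^2 times it, then the intrinsics apply), "extrinsics" (4x4, takes a point from world to camera coordinates). Camera axes: x right, y down, z forward; pixel columns grow to the right and rows downward; lengths in mm; the calibration is good to about 2 mm. A picture is of the moment at which its call begins. camera_params takes no time and is no camera call.
- arm.job_done(): hands the job in, once; it reports no verdict.
The state is a dict: "clock": time; "joints": joint angles; "joint_vel": joint speeds; "joint_efforts": joint torques, N m; "position": TCP position; "ee_rot": TCP orientation; "contact_force": force on the tool from outside, world axes, zero at the start; "wrist_torque": the same for the moment, N m; "gripper_width": finger opening in mm.
Only numpy, scipy, OpenCV 4.12 (cv2) and the standard library are available. Lean on these libraries where they do the work, as an engineer would, in place of code of your own. Each camera call takes 0.05 s, during which the arm holds its last target.

## Working session

There is one attempt and no reset: what is moved stays moved. The work goes in short steps, Python scripts to look and compute and a shell command to move; the robot and the scene stay as the last step left them, time stands still between calls to the robot, and variables do not carry over. Pictures are saved under pics/ and viewed, and the job is handed in when it is done.

```bash
ls; mkdir -p pics; python3 - <<'E'
from bench import arm
import cv2,numpy as np
print(arm.read_state()); print(arm.hold_point_z)
for n in("side","top"):
    p,d=arm.get_image(n); cv2.imwrite(f"pics/{n}0.png",p[:,:,::-1]); np.savez(f"{n}0.npz",p=p,d=d)
    print(n,arm.camera_params(n))
E
```

```text
pics
{'clock': 0.0, 'joints': array([ 1.59762020e+00,  3.85527597e-01,  6.58968254e-03, -5.10419604e-04,
       -1.19397133e+00, -2.58596174e-01]), 'joint_vel': array([-0.00127764, -0.000583  ,  0.00132332,  0.00023445, -0.00033857,
        0.00012798]), 'joint_efforts': array([ 7.37326009e-04, -3.92291737e+01,  1.88405496e+01,  4.18625861e+00,
       -4.63322445e-03,  5.93632663e-06]), 'position': array([143.41104374, 607.71205856, 230.22321401]), 'ee_rot': array([ 0.43936241, -0.55400336,  0.55499828, -0.43819842]), 'contact_force': array([-0.115449  , -0.5264275 ,  0.22114469]), 'wrist_torque': array([-0.00800268,  0.00159739,  0.01483801]), 'gripper_width': 85.51588731094938}
18.700000000000003
side {'camera_matrix': array([[392.12923324,   0.        , 316.71436112],
       [  0.        , 392.12923324, 193.47095521],
       [  0.        ,   0.        ,   1.        ]]), 'k1': -0.07710037042263568, 'extrinsics': array([[ 9.66440355e-01, -2.56871879e-01, -3.14305972e-03,
        -5.18287076e+02],
       [-1.98209484e-01, -7.37837398e-01, -6.45220098e-01,
         1.47152025e+02],
       [ 1.63419832e-01,  6.24189725e-01, -7.63990279e-01,
         1.01389431e+03],
       [ 0.00000000e+00,  0.00000000e+00,  0.00000000e+00,
         1.00000000e+00]])}
top {'camera_matrix': array([[369.53148011,   0.        , 315.78997246],
       [  0.        , 369.53148011, 199.51827789],
       [  0.        ,   0.        ,   1.        ]]), 'k1': -0.022248858593167564, 'extrinsics': array([[ 1.76206321e-02, -9.99841170e-01, -2.67368558e-03,
        -6.50083124e+01],
       [-9.69104144e-01, -1.64208292e-02, -2.46104681e-01,
         5.71442072e+02],
       [ 2.46021688e-01,  6.92759981e-03, -9.69239567e-01,
         8.43407306e+02],
       [ 0.00000000e+00,  0.00000000e+00,  0.00000000e+00,
         1.00000000e+00]])}
```

View pics/side0.png

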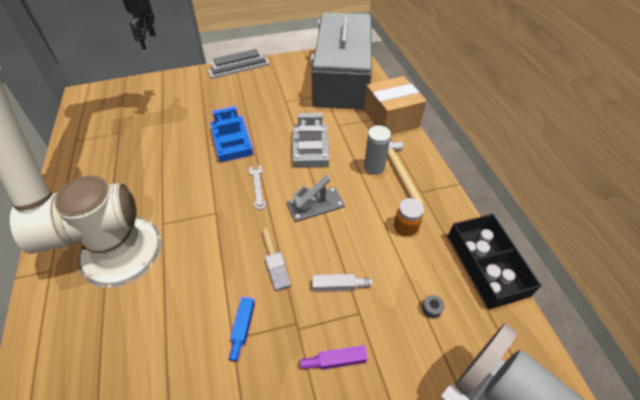

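View pics/top0.png

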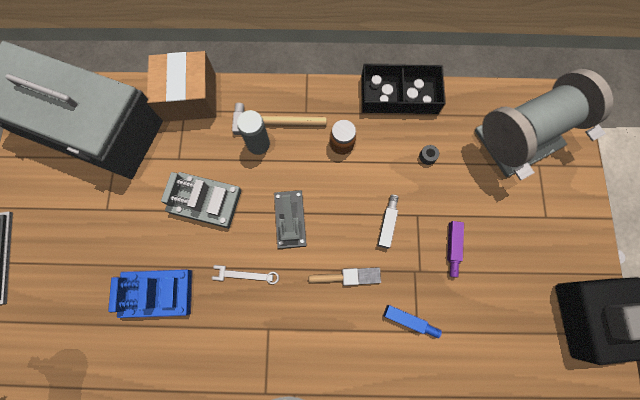

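```bash
python3 - <<'E'
from scipy.spatial.transform import Rotation as R
print(R.from_quat([ 0.43936241, -0.55400336,  0.55499828, -0.43819842]).as_matrix().round(3))
E
```

```text
[[-0.23  -0.     0.973]
 [-0.973 -0.002 -0.23 ]
 [ 0.002 -1.     0.   ]]
```

Candidates for the axle in the top view: (388,222) bare steel, (410,320) blue and (457,248) purple. The steel one fits the description. Candidates for the vice: (203,198) grey and (150,292) blue, so it is the grey one. The cradle is at (290,220). I'll confirm these in enlarged crops and with depth.

```bash
cat > h.py <<'E'
import numpy as np,cv2
from bench import arm
from scipy.spatial.transform import Rotation as R
def cam(n):
    c=arm.camera_params(n); return np.array(c["camera_matrix"]),c["k1"],np.array(c["extrinsics"])
def px(n,P):
    K,k,E=cam(n); P=np.atleast_2d(P).astype(float)
    c=P@E[:3,:3].T+E[:3,3]; s=c[:,:2]/c[:,2:]; s=s*(1+k*(s**2).sum(1,keepdims=True))
    return s*[K[0,0],K[1,1]]+[K[0,2],K[1,2]]
def ray(n,uv):
    K,k,E=cam(n); uv=np.atleast_2d(uv).astype(float)
    d=(uv-[K[0,2],K[1,2]])/[K[0,0],K[1,1]]; s=d.copy()
    for _ in range(20): s=d/(1+k*(s**2).sum(1,keepdims=True))
    return np.c_[s,np.ones(len(s))]
def atz(n,uv,z):
    K,k,E=cam(n); r=ray(n,uv)@E[:3,:3]; o=-E[:3,:3].T@E[:3,3]
    return o+r*((z-o[2])/r[:,2])[:,None]
def atd(n,uv,d):
    K,k,E=cam(n); c=ray(n,uv)*np.atleast_1d(d)[:,None]
    return (c-E[:3,3])@E[:3,:3]
def cloud(n,d):
    v,u=np.mgrid[:400,:640]; uv=np.c_[u.ravel(),v.ravel()]
    return atd(n,uv,d.ravel()).reshape(400,640,3)
def crop(img,x0,x1,y0,y1,s,fn):
    cv2.imwrite(fn,cv2.resize(img[y0:y1,x0:x1,::-1],None,fx=s,fy=s,interpolation=cv2.INTER_CUBIC))
E
python3 - <<'E'
from h import *
t=np.load("top0.npz");s=np.load("side0.npz")
def pad(a,b):
    h=max(a.shape[0],b.shape[0]); f=lambda q:np.pad(q,((0,h-q.shape[0]),(0,0),(0,0))); return np.hstack([f(a),f(b)])
P=t['p'];z=lambda im,x0,x1,y0,y1,k:cv2.resize(np.ascontiguousarray(im[y0:y1,x0:x1,::-1]),None,fx=k,fy=k,interpolation=cv2.INTER_CUBIC)
cv2.imwrite("pics/c1.png",pad(z(P,360,430,180,260,5),z(P,160,250,165,235,5)))
cv2.imwrite("pics/c2.png",pad(z(P,265,315,180,260,7),z(s['p'],280,350,165,225,6)))
cv2.imwrite("pics/c3.png",pad(z(s['p'],285,340,105,175,7),z(s['p'],300,380,265,300,5)))
C=cloud("top",t['d']);S=cloud("side",s['d'])
for u,v in[(250,250),(388,222),(410,320),(203,198)]:print(C[v,u].round(1))
for u,v in[(250,250),(340,282),(310,145)]:print(S[v,u].round(1))
E
```

```text
[452.7 113.1   1.4]
[ 527.  -240.3   29.2]
[ 288.6 -285.9   31. ]
[576.8 231.8  51.1]
[333.6 -88.6  -0.5]
[ 526.6 -250.6   29.1]
[566.8 192.8  60. ]
```

```bash
python3 - <<'E'
from h import *
t=np.load("top0.npz");C=cloud("top",t['d']);S=cloud("side",np.load("side0.npz")['d'])
for n,A,b in(("top",C,(360,430,180,260)),("side",S,(300,380,265,300))):
    B=A[b[2]:b[3],b[0]:b[1]].reshape(-1,3)
    q=B[(B[:,2]>22)&(B[:,2]<40)];print(n,len(q),q.mean(0).round(1),np.percentile(q[:,2],[10,50,90]).round(1))
    r=cv2.minAreaRect(q[:,:2].astype(np.float32));print(r,cv2.boxPoints(r).round(1).tolist())
    w=B[(B[:,2]<12)]; print('floor',np.median(w[:,2]))
E
```

```text
top 552 [ 523.5 -241.4   28.8] [25.  29.1 31.8]
((533.7742919921875, -244.23114013671875), (30.49750328063965, 139.36346435546875), 76.50299835205078) [[462.5, -242.8000030517578], [598.0, -275.29998779296875], [605.0999755859375, -245.6999969482422], [469.6000061035156, -213.10000610351562]]
floor -0.3528737726517279
side 629 [ 521.9 -246.2   28.5] [24.5 29.  31.2]
((533.1987915039062, -247.37026977539062), (31.8370361328125, 139.19029235839844), 76.61114501953125) [[461.79998779296875, -246.6999969482422], [597.2000122070312, -279.0], [604.5999755859375, -248.0], [469.20001220703125, -215.8000030517578]]
floor 0.2789273066363747
```

View crops.

View pics/c1.png

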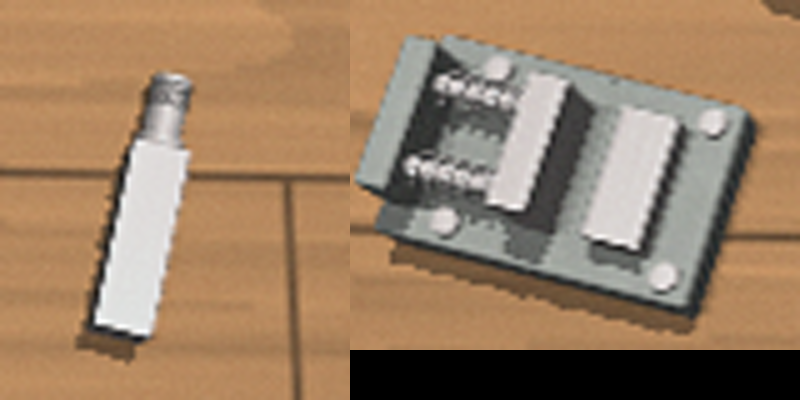

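View pics/c2.png

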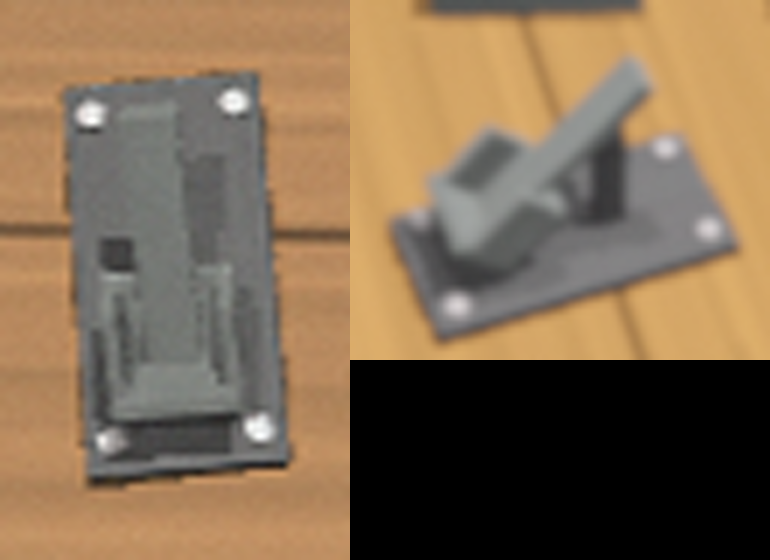

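View pics/c3.png

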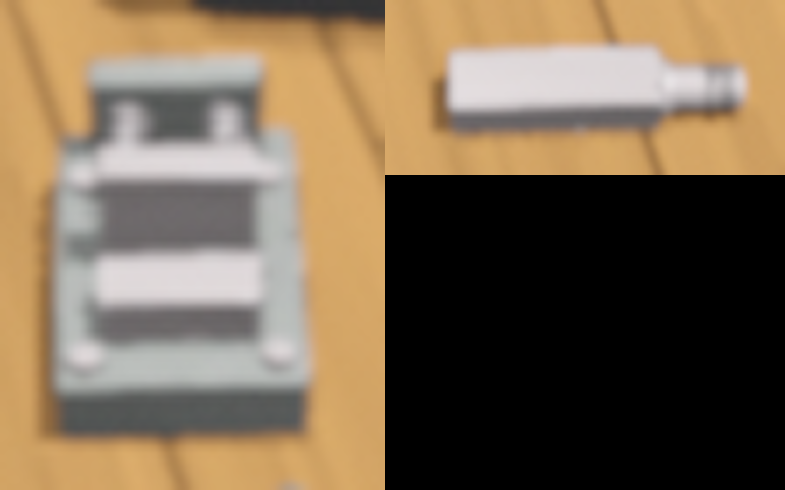

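The crops show a bare-steel axle lying at top (388,222), with its square foot at (384,240) towards the robot and its round end at (394,198). The vice is painted grey-green with steel jaws at (204,191) and (216,202), and its spring block is on the left. The cradle's rail runs up from the stop at (290,238) to about (286,195). Next I'll measure the jaw tops and the rail.

```bash
python3 - <<'E'
from h import *
C=cloud("top",np.load("top0.npz")['d']);S=cloud("side",np.load("side0.npz")['d'])
for n,A,b in(("top",C,(155,250,160,240)),("side",S,(285,340,105,175))):
    B=A[b[2]:b[3],b[0]:b[1]].reshape(-1,3)
    for lo,hi in((28,42),(55,66),(76,79.5),(82,92)):
        q=B[(B[:,2]>lo)&(B[:,2]<hi)]
        if len(q)<5: continue
        r=cv2.minAreaRect(q[:,:2].astype(np.float32));print(n,(lo,hi),len(q),np.median(q[:,2]).round(1),[np.round(k,3) for k in r])
for n,A,b in(("top",C,(265,315,180,260)),("side",S,(280,350,165,225))):
    B=A[b[2]:b[3],b[0]:b[1]].reshape(-1,3)
    q=B[(B[:,2]>5)&(B[:,2]<14)]
    r=cv2.minAreaRect(q[:,:2].astype(np.float32));print(n,'base',len(q),np.median(q[:,2]).round(1),[np.round(k,3) for k in r],cv2.boxPoints(r).round(0).tolist())
    q=B[(B[:,2]>65)]
    print('rail',len(q)); 
    for lo in range(25,115,10):
        q=B[(B[:,2]>lo)&(B[:,2]<lo+10)]
        if len(q):print(lo+5,len(q),q.mean(0).round(1),np.median(q,0).round(1),np.ptp(q[:,1]).round(1))
E
```

```text
top (28, 42) 1511 34.8 [array([580.779, 240.344]), array([168.729, 111.1  ]), np.float64(76.589)]
top (55, 66) 512 60.0 [array([579.481, 249.603]), array([138.032,  78.534]), np.float64(74.58)]
top (76, 79.5) 135 78.4 [array([588.596, 275.4  ]), array([92.564, 80.298]), np.float64(76.771)]
top (82, 92) 251 86.8 [array([588.619, 272.763]), array([89.353, 69.895]), np.float64(76.214)]
side (28, 42) 668 35.1 [array([578.715, 238.554]), array([175.66 , 108.743]), np.float64(77.327)]
side (55, 66) 306 60.1 [array([575.026, 243.114]), array([132.036,  76.984]), np.float64(74.705)]
side (76, 79.5) 56 78.2 [array([584.973, 274.022]), array([95.949, 76.706]), np.float64(76.458)]
side (82, 92) 136 86.6 [array([587.252, 271.542]), array([88.437, 69.78 ]), np.float64(76.094)]
top base 985 9.6 [array([544.894,   9.058]), array([168.628,  89.281]), np.float64(3.556)] [[458.0, 48.0], [464.0, -41.0], [632.0, -30.0], [626.0, 59.0]]
rail 226
30 38 [499.7   9.3  32.5] [499.1   8.9  32.6] 40.4
40 115 [499.4  10.3  40.4] [501.   10.8  40.6] 44.6
50 165 [500.8  10.6  49.5] [498.4  10.8  49.3] 51.3
60 82 [
[... 229 characters left out ...]
8  16.3 100.8] 19.3
110 5 [568.9  20.  106.6] [568.4  23.1 106.6] 14.3
side base 896 10.0 [array([533.621,  68.902]), array([154.617, 204.812]), np.float64(0.295)] [[456.0, 171.0], [457.0, -34.0], [611.0, -33.0], [610.0, 172.0]]
rail 220
30 37 [520.5   3.6  31.2] [502.6   8.3  32. ] 45.0
40 101 [505.    5.7  40.4] [499.2   8.8  40.6] 45.7
50 160 [503.5   7.2  49.6] [501.8   9.5  49.3] 52.5
60 112 [518.    7.6  59.8] [517.8   8.4  59.6] 50.6
70 71 [528.6   8.6  68.9] [531.7   8.   68.2] 47.4
80 42 [544.4  10.1  80.2] [543.7   7.4  80.3] 24.0
90 43 [554.9  11.7  90.1] [554.    9.4  90.1] 23.6
100 42 [564.3  13.7  99.9] [563.3  13.5  99.2] 21.9
110 9 [567.7  14.7 106.1] [567.5  12.6 105.7] 18.8
```

```bash
python3 - <<'E'
from h import *
from scipy.optimize import least_squares
def M(p,q,z0):  # local (x,y,z) -> world, p=(x,y,yaw)
    c,s=np.cos(p[2]),np.sin(p[2]); q=np.array(q,float)
    return np.c_[p[0]+c*q[:,0]-s*q[:,1],p[1]+s*q[:,0]+c*q[:,1],q[:,2]]
sq=np.sqrt(.5)
cr=lambda x,y,z:[sq*x-sq*z,y,44+sq*x+sq*z]
# cradle base corners
ct=[(274.3,192.6),(302.1,190.3),(306.1,246),(277.9,248.6)];cs=[(286.7,202.5),(335.8,187.8),(344.7,205.8),(295,220.8)]
for n,c in(("top",ct),("side",cs)):
    w=atz(n,c,10);r=cv2.minAreaRect(w[:,:2].astype(np.float32));print(n,w.round(1).tolist(),[np.round(k,2) for k in r])
C={n:cloud(n,np.load(n+"0.npz")['d']) for n in("top","side")}
for n,b in(("top",(265,315,180,260)),("side",(280,350,165,225))):
    B=C[n][b[2]:b[3],b[0]:b[1]].reshape(-1,3); B=B[B[:,2]>25]
    # rail face fit: robust residual to rail plane, with yaw/lateral from extent
    def inl(p):
        c,s=np.cos(p[2]),np.sin(p[2]); d=B[:,:2]-p[:2]; f=c*d[:,0]+s*d[:,1]; l=-s*d[:,0]+c*d[:,1]; h=B[:,2]-44
        return np.c_[sq*f+sq*h,l,-sq*f+sq*h]
    best=None
    for yaw in np.arange(-.05,.2,.01):
      for it in range(1):
        p=np.array([495,8,yaw])
        for k in range(6):
            L=inl(p); m=(L[:,0]>45)&(L[:,0]<100)&(abs(L[:,2]+15)<5)&(abs(L[:,1])<14)
            lat=(np.percentile(L[m,1],3)+np.percentile(L[m,1],97))/2; zz=np.median(L[m,2])+15
            c,s=np.cos(yaw),np.sin(yaw); df=-zz/sq
            p[:2]+=[c*df-s*lat,s*df+c*lat]
        L=inl(p);m=(L[:,0]>45)&(L[:,0]<100)&(abs(L[:,2]+15)<5)&(abs(L[:,1])<16)
        w=np.percentile(L[m,1],97)-np.percentile(L[m,1],3); slope=np.polyfit(L[m,0],L[m,1],1)[0]
        if best is None or abs(slope)<best[0]: best=(abs(slope),p.copy(),w,m.sum(),L[L[:,2]>-20][:,0].max())
    print(n,best)
E
```

```text
top [[605.2, 56.0, 10.0], [612.8, -17.8, 10.0], [464.6, -32.0, 10.0], [456.7, 40.1, 10.0]] [array([534.87,  11.19]), array([149.36,  74.2 ]), np.float64(6.12)]
side [[457.9, 33.3, 10.0], [606.8, 50.0, 10.0], [611.7, -20.3, 10.0], [466.2, -34.8, 10.0]] [array([536.26,   6.68]), array([149.92,  70.32]), np.float64(6.38)]
top (np.float64(0.003567644483596208), array([4.86992064e+02, 9.68770929e+00, 9.00000000e-02]), np.float64(18.808007767458754), np.int64(161), np.float64(543.4389415785924))
side (np.float64(0.0004123373917185334), array([4.85498779e+02, 5.79015560e+00, 1.10000000e-01]), np.float64(22.219176433604495), np.int64(135), np.float64(445.9856316259997))
```

Both cameras agree to about 3 mm on the axle: centre (533.5,-246), yaw -0.235, top at 29 mm. The tool's yaw already matches that, so I'll move over.

```bash
python3 -m creep '[[[306,-308,0],[0,0,0],1],[[306,-308,0],[0,0,0],1],[[306,-308,0],[0,0,0],1],[[306,-308,0],[0,0,0],1],[[306,-308,0],[0,0,0],1],[[306,-308,0],[0,0,0],1],[[306,-308,0],[0,0,0],1],[[306,-308,0],[0,0,0],1],[[306,-308,0],[0,0,0],1],[[306,-308,0],[0,0,0],1],[[306,-308,0],[0,0,0],1],[[306,-308,0],[0,0,0],1]]'
```

```text
clock: 1.1
position: [451.4, 297.3, 230.7]
ee_rot: [0.438, -0.555, 0.556, -0.437]
contact_force: [1.0, 0.7, 0.9]
gripper_width: 85.4
```

```bash
python3 -m creep '[[[79,-545,0],[0,0,0],1],[[79,-545,0],[0,0,0],1],[[79,-545,0],[0,0,0],1],[[79,-545,0],[0,0,0],1],[[79,-545,0],[0,0,0],1],[[79,-545,0],[0,0,0],1],[[79,-545,0],[0,0,0],1],[[79,-545,0],[0,0,0],1],[[79,-545,0],[0,0,0],1],[[79,-545,0],[0,0,0],1],[[79,-545,0],[0,0,0],1],[[79,-545,0],[0,0,0],1]]'
python3 -m creep '[[[0,-45,-100],[0,0,0],1],[[0,-45,-140],[0,0,0],1],[[0,-45,-160],[0,0,0],1],[[0,-45,-160],[0,0,0],1],[[0,-45,-160],[0,0,0],1],[[0,-45,-160],[0,0,0],1]]'
python3 - <<'E'
from h import *
print(arm.read_state()["position"],arm.read_state()["joints"])
for n in("side","top"):
    p,d=arm.get_image(n); np.savez(f"{n}1.npz",p=p,d=d)
    c=px(n,[528,-245,60])[0].astype(int); print(n,c, px(n,[arm.read_state()["position"]]))
    crop(p,c[0]-60,c[0]+60,max(0,c[1]-60),c[1]+60,5,f"pics/{n}1.png")
E
```

```text
clock: 2.1
position: [521.2, -195.8, 231.1]
ee_rot: [-0.439, 0.554, -0.554, 0.439]
contact_force: [0.7, 0.0, 0.3]
gripper_width: 85.2
clock: 2.6
position: [520.0, -239.1, 69.3]
ee_rot: [-0.44, 0.556, -0.553, 0.437]
contact_force: [0.3, -0.9, 0.9]
gripper_width: 85.4
[ 519.95989035 -239.09462297   69.28030547] [-1.47901091e-01  4.65050982e-01 -3.21378286e-01  2.91909755e-04
 -7.90433349e-01  1.48683461e+00]
side [340 273] [[337.49520312 269.37892149]]
top [392 219] [[391.05012417 220.11647202]]
```

View pics/top1.png

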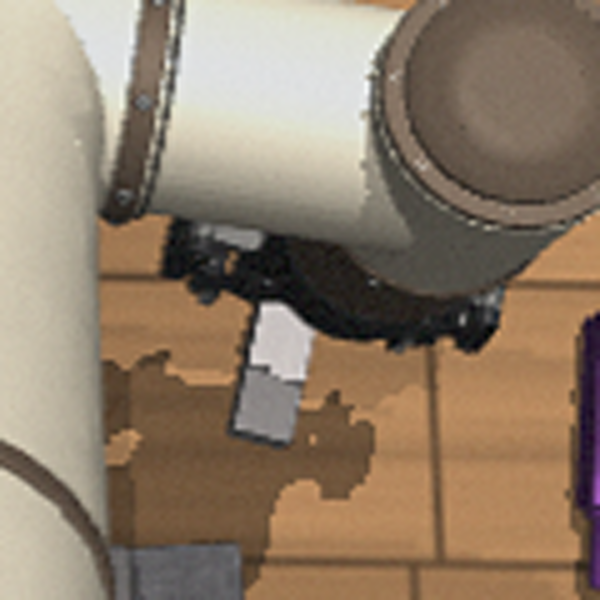

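View pics/side1.png

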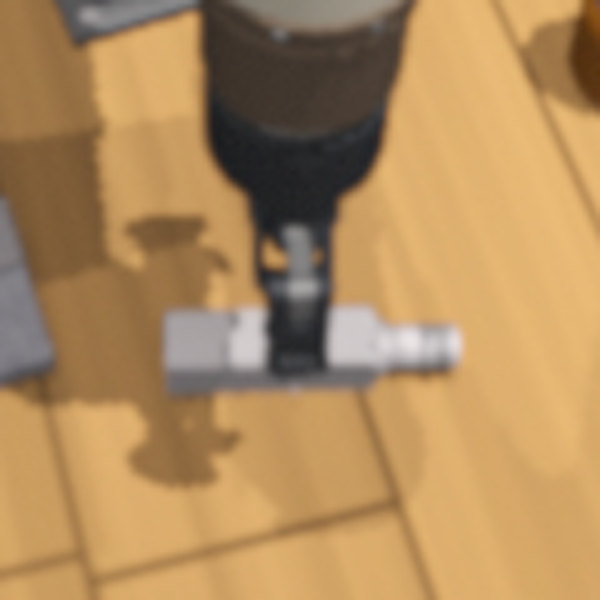

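The side view shows the near finger at crop (297,340) straddling the shank, with the foot at (165,350) and the spindle at (420,345). The top view is partly hidden by the arm. I'll lower with a small correction and grip.

```bash
python3 -m creep '[[[9,-6,-20],[0,0,0],1],[[9,-6,-50],[0,0,0],1],[[9,-6,-66],[0,0,0],1],[[9,-6,-66],[0,0,0],1],[[9,-6,-66],[0,0,0],1],[[9,-6,-66],[0,0,0],-1],[[9,-6,-66],[0,0,0],-1],[[9,-6,-66],[0,0,0],-1],[[9,-6,-66],[0,0,0],-1],[[9,-6,-66],[0,0,0],-1],[[9,-6,-66],[0,0,0],-1],[[9,-6,-66],[0,0,0],-1]]'
```

```text
clock: 3.7
position: [531.1, -245.6, 6.6]
ee_rot: [0.439, -0.554, 0.555, -0.439]
contact_force: [-0.5, 2.2, 6.5]
gripper_width: 28.9
```

```bash
python3 -m creep '[[[0,0,10],[0,0,0],-1],[[0,0,40],[0,0,0],-1],[[0,0,80],[0,0,0],-1],[[0,0,120],[0,0,0],-1],[[0,0,150],[0,0,0],-1],[[0,0,150],[0,0,0],-1],[[0,0,150],[0,0,0],-1],[[0,0,150],[0,0,0],-1]]'
python3 - <<'E'
from h import *
s=arm.read_state();print(s["position"],s["joints"].round(3),s["contact_force"],s["gripper_width"])
for n in("side","top"):
    p,d=arm.get_image(n); np.savez(f"{n}2.npz",p=p,d=d)
    c=px(n,s["position"])[0].astype(int); print(n,c)
    crop(p,c[0]-60,c[0]+60,max(0,c[1]-50),c[1]+50,6,f"pics/{n}2.png")
E
```

```text
clock: 4.37
position: [528.2, -244.9, 153.3]
ee_rot: [-0.439, 0.556, -0.553, 0.438]
contact_force: [-0.8, -1.0, -5.8]
gripper_width: 29.0
[ 528.23513503 -244.86272494  153.3235549 ] [-0.157  0.382 -0.205 -0.002 -0.988  1.496] [-0.79614    -0.97709    -5.77321064] 28.985555204152394
side [342 252]
top [400 211]
```

View pics/top2.png

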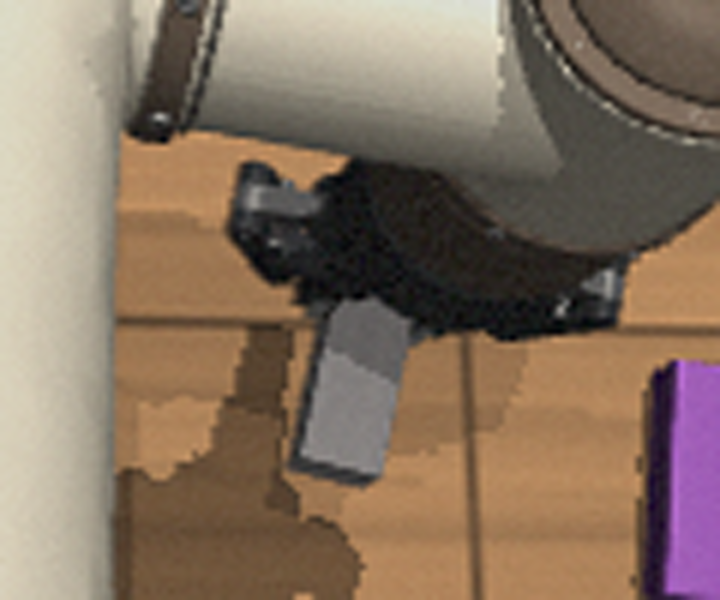

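View pics/side2.png

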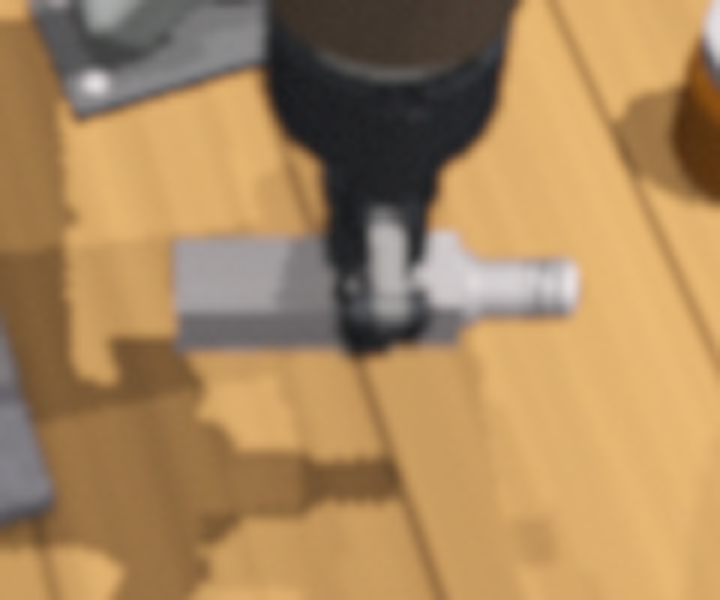

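```bash
python3 - <<'E'
from h import *
T=np.array([528.2,-244.9,153.3]); q=[-0.439,0.556,-0.553,0.438]
Rm=R.from_quat(q).as_matrix(); print(Rm.round(3))
zt=Rm[:,2]; zt=zt if zt[0]>0 else -zt; xt=Rm[:,0]; up=-Rm[:,1]
if xt[1]<0: xt=-xt
for s in(60,64,68):
    f=T-s*zt+8.4*up; e=f+100*zt
    print(s,'side',[px("side",f+a*xt+b*up).round(1)[0].tolist() for a,b in((15,15),(-15,-15),(-15,15))],'end',px("side",e+15*up+15*xt).round(1).tolist(),
     'top',[px("top",f+a*xt+15*up).round(1)[0].tolist() for a in(15,-15)])
E
```

```text
[[-0.23  -0.004  0.973]
 [-0.973  0.002 -0.23 ]
 [-0.002 -1.    -0.004]]
60 side [[314.0, 240.7], [314.4, 260.5], [314.3, 253.0]] end [[361.5, 239.6]] top [[390.5, 233.6], [404.4, 237.1]]
64 side [[312.1, 240.7], [312.5, 260.5], [312.4, 253.0]] end [[359.6, 239.6]] top [[390.2, 235.4], [404.0, 238.9]]
68 side [[310.2, 240.7], [310.6, 260.5], [310.4, 253.1]] end [[357.7, 239.6]] top [[389.8, 237.2], [403.6, 240.7]]
```

```bash
cat > ov.py <<'E'
from h import *
sq=np.sqrt(.5)
def cr(p,x,y,z):
    f=sq*x-sq*z; c,s=np.cos(p[2]),np.sin(p[2]); return [p[0]+c*f-s*y,p[1]+s*f+c*y,44+sq*(x+z)]
def cradle_lines(p):
    g=lambda *l:[cr(p,*q) for q in l]
    L=[g((0,-10,-15),(103,-10,-15),(103,10,-15),(0,10,-15))]
    for s in(1,-1): L.append(g((0,s*17.5,3),(35,s*17.5,3),(35,s*23.5,3),(0,s*23.5,3)))
    L.append(g((0,-23.5,8),(0,23.5,8)))
    return L
def vice_lines(p):
    c,s=np.cos(p[2]),np.sin(p[2]); W=lambda x,y,z:[p[0]+c*x-s*y,p[1]+s*x+c*y,35+z]
    rect=lambda x,y0,y1,z:[W(-x,y0,z),W(x,y0,z),W(x,y1,z),W(-x,y1,z),W(-x,y0,z)]
    return [rect(55,-70,100,0),rect(35,-45,-15,25),rect(35,6,26,52)]
def draw(n,img,L,b,k,fn):
    x0,x1,y0,y1=b; im=cv2.resize(np.ascontiguousarray(img[y0:y1,x0:x1,::-1]),None,fx=k,fy=k,interpolation=cv2.INTER_CUBIC)
    for l in L:
        q=((px(n,np.array(l))-[x0,y0]+.5)*k).round().astype(np.int32); cv2.polylines(im,[q],False,(0,0,255),1)
    return im
def pad(a,b):
    h=max(a.shape[0],b.shape[0]); f=lambda q:np.pad(q,((0,h-q.shape[0]),(0,0),(0,0))); return np.hstack([f(a),f(b)])
E
python3 - <<'E'
from ov import *
t=np.load("top0.npz")['p'];s=np.load("side0.npz")['p']
p=(486.3,7.3,.107);v=(577,224.5,-.234)
cv2.imwrite("pics/ov1.png",pad(draw("top",t,cradle_lines(p),(265,315,180,250),8,0),draw("side",s,cradle_lines(p),(285,335,165,225),8,0)))
cv2.imwrite("pics/ov2.png",pad(draw("top",t,vice_lines(v),(160,245,165,230),5,0),draw("side",s,vice_lines(v),(285,340,105,175),6,0)))
E
```

```text
(no output)
```

View pics/ov1.png

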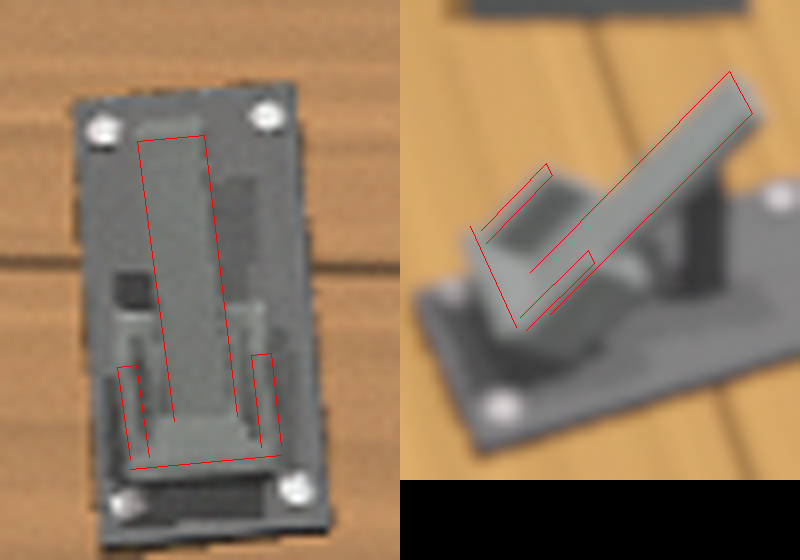

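View pics/ov2.png

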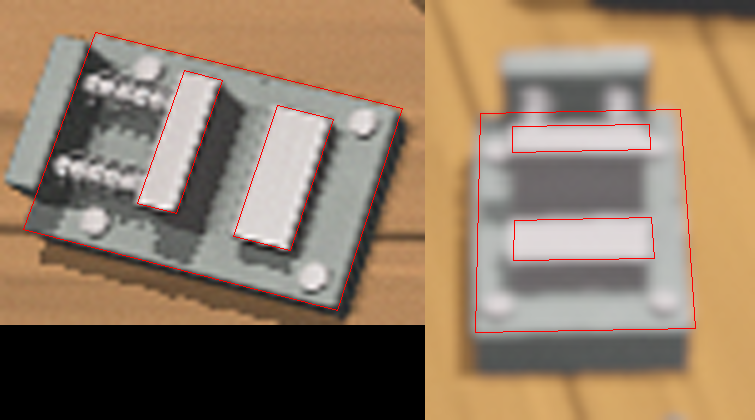

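```bash
python3 - <<'E'
from ov import *
t=np.load("top0.npz")['p'];s=np.load("side0.npz")['p']
p=(486.3,7.3,.107)
cv2.imwrite("pics/ov3.png",pad(draw("top",t,cradle_lines(p),(276,304,210,242),14,0),draw("side",s,cradle_lines(p),(291,318,180,210),14,0)))
E
```

```text
(no output)
```

View pics/ov3.png

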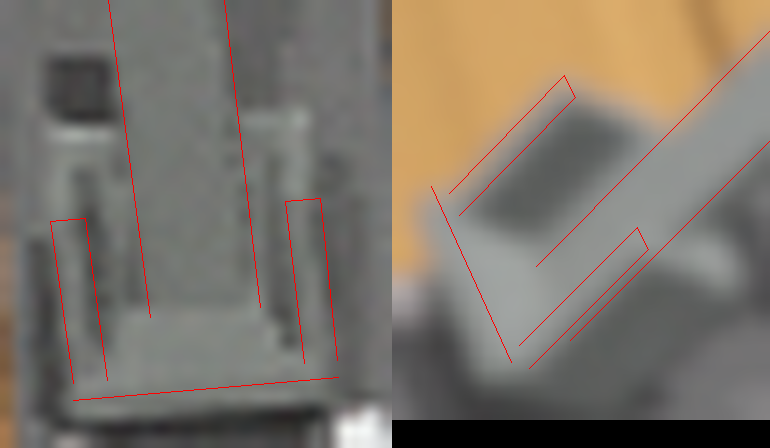

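```bash
cat > tgt.py <<'E'
from ov import *
def Rc(yaw): # columns: cradle axes
    return (R.from_euler('z',yaw)*R.from_euler('y',-np.pi/4)).as_matrix()
def axle_R(q): # axle axes in world from tool quat for grasp 1: x=+-tool z , z=-tool y
    T=R.from_quat(q).as_matrix(); z=-T[:,1]; x=T[:,2]; x=x if x[0]>0 else -x
    return np.c_[x,np.cross(z,x),z]
def now1(s=67,d=8.4):
    st=arm.read_state(); A=axle_R(st["ee_rot"]); return st["position"]-s*A[:,0]+d*A[:,2],A,st
def cradle_loc(P,p=(486.3,7.3,.107)): return Rc(p[2]).T@(P-np.array([p[0],p[1],44]))
E
python3 - <<'E'
from tgt import *
f,A,st=now1(); C=Rc(.107); o=np.array([486.3,7.3,44])
print(st["position"],f,'rotvec',R.from_matrix(C@A.T).as_rotvec().round(3))
for l in((4,0,60),(4,0,30),(2,0,0)):
    print(l,(o+C@np.array(l)+C@np.array([67,0,-8.4])-st["position"]).round(1))
print(C.round(3))
E
```

```text
[ 528.29795895 -245.03608094  152.54487431] [ 463.14994985 -229.61504359  161.34763053] rotvec [-0.05  -0.793  0.321]
(4, 0, 60) [-28.4 253.8 -21.9]
(4, 0, 30) [ -7.3 256.1 -43.1]
(2, 0, 0) [ 12.4 258.2 -65.7]
[[ 0.703 -0.107 -0.703]
 [ 0.076  0.994 -0.076]
 [ 0.707  0.     0.707]]
```

```bash
python3 -m creep '[[[-4,20,15],[-0.006,-0.1,0.04],-1],[[-8,50,30],[-0.012,-0.2,0.08],-1],[[-12,80,45],[-0.019,-0.3,0.12],-1],[[-16,110,55],[-0.025,-0.4,0.16],-1],[[-20,140,55],[-0.031,-0.5,0.2],-1],[[-24,170,55],[-0.038,-0.6,0.243],-1],[[-28,200,55],[-0.044,-0.7,0.283],-1],[[-28,225,45],[-0.05,-0.793,0.321],-1],[[-28,245,30],[-0.05,-0.793,0.321],-1],[[-28,254,20],[-0.05,-0.793,0.321],-1],[[-28,254,10],[-0.05,-0.793,0.321],-1],[[-28,254,10],[-0.05,-0.793,0.321],-1]]'
python3 - <<'E'
from tgt import *
f,A,st=now1(); C=Rc(.107)
print(st["position"],st["joints"].round(3),cradle_loc(f),R.from_matrix(C@A.T).as_rotvec().round(3))
for n in("side","top"):
    p,d=arm.get_image(n); np.savez(f"{n}3.npz",p=p,d=d)
    c=px(n,[500,8,90])[0].astype(int); print(n,c)
    crop(p,c[0]-60,c[0]+60,c[1]-50,c[1]+50,6,f"pics/{n}3.png")
E
```

```text
clock: 5.47
position: [491.7, -82.9, 185.4]
ee_rot: [-0.288, 0.283, -0.595, 0.695]
contact_force: [-0.8, -2.3, -5.4]
gripper_width: 28.7
[491.7325883  -82.93552571 185.42546057] [ 8.100e-02  1.000e-03 -6.830e-01 -4.530e-01 -1.630e-01  2.023e+00] [ 30.45736903 -89.76430333 114.41135017] [-0.044 -0.05  -0.027]
side [302 187]
top [288 226]
```

The tilt stalled: joint 5 is at its -0.16 limit. I'll fit the planar arm geometry from the readings I have, to see where a 45° tilt is reachable.

```bash
python3 - <<'E'
from h import *
from scipy.optimize import least_squares
st=arm.read_state(); print(st["position"],st["ee_rot"],st["joints"])
D=[([1.5976,.38553,.00659],[143.41,607.71,230.22],[0.43936,-0.55400,0.55500,-0.43820]),
([-.1479,.46505,-.32138],[519.96,-239.09,69.28],[-0.44,0.556,-0.553,0.437]),
([-.157,.382,-.205],[528.3,-245,153],[-0.439,0.556,-0.553,0.438]),
(st["joints"][:3],st["position"],st["ee_rot"])]
for j,p,q in D:
    ty=R.from_quat(q).as_matrix()[:,1]; print(np.round(ty,3), np.arctan2(p[1],p[0])-j[0])
def wr(k,j):
    a1,L2,A,B,h,T=k; b=j[1]-j[2]
    r=a1+L2*np.sin(j[1])+A*np.cos(b)+B*np.sin(b); z=h+L2*np.cos(j[1])-A*np.sin(b)+B*np.cos(b)
    return np.array([r*np.cos(j[0]),r*np.sin(j[0]),z])
def res(k):
    o=[]
    for j,p,q in D:
        ty=R.from_quat(q).as_matrix()[:,1]; o+=list(wr(k,j)+k[5]*ty-p)
    o+=list((k-np.array([0,400,400,0,300,250]))*.003)
    return o
s=least_squares(res,[0,400,400,0,300,250]);print(s.x.round(1),np.array(s.fun).round(1))
E
```

```text
[490.96524599 -83.62737413 184.07578597] [-0.28788501  0.28575554 -0.59571123  0.69324896] [ 0.08049514  0.00244884 -0.68481158 -0.44922525 -0.16402946  2.01382443]
[-0.    -0.002 -1.   ] -0.25854818621477627
[-0.006  0.001 -1.   ] -0.28309333036893947
[-0.004  0.002 -1.   ] -0.2772307745465168
[ 0.661  0.125 -0.74 ] -0.2492085151585005
[112.  305.2 385.9  40.4 115.6  60.5] [-1.595e+02 -7.900e+00  2.400e+00  2.370e+01  1.581e+02  1.400e+01
  3.380e+01  1.561e+02  5.200e+00 -1.570e+01  1.263e+02 -2.160e+01
  3.000e-01 -3.000e-01 -0.000e+00  1.000e-01 -6.000e-01 -6.000e-01]
```

View pics/side3.png

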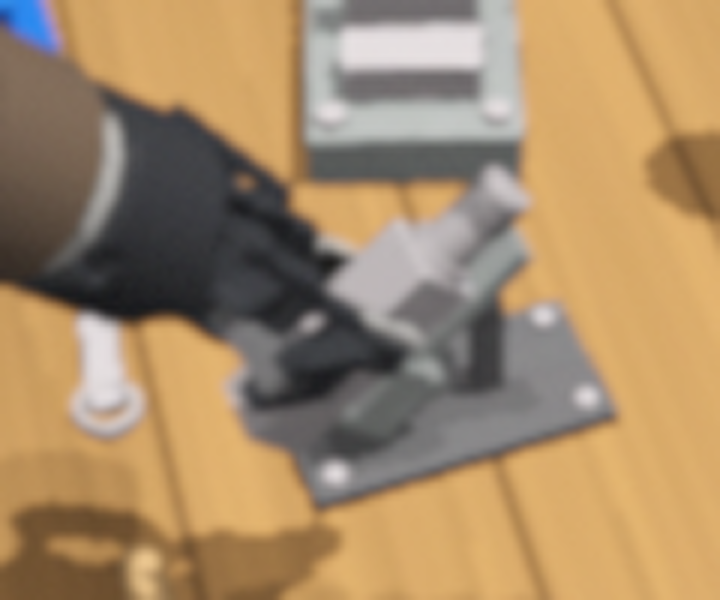

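```bash
cat > kin.py <<'E'
from h import *
from scipy.optimize import least_squares
D=[([1.5976,.38553,.00659,0,-1.194,-.2586],[143.41,607.71,230.22],[0.43936,-0.55400,0.55500,-0.43820]),
([-.1479,.46505,-.32138,0,-.7904,1.4868],[519.96,-239.09,69.28],[-0.44,0.556,-0.553,0.437]),
([-.157,.382,-.205,-.002,-.988,1.496],[528.3,-245,153],[-0.439,0.556,-0.553,0.438]),
([0.08049514,0.00244884,-0.68481158,-0.44922525,-0.16402946,2.01382443],[490.965,-83.627,184.076],[-0.28788501,0.28575554,-0.59571123,0.69324896])]
def fk(k,j):
    a1,L2,A,B,h,T,d,e=k; b=j[1]-j[2]
    W=np.array([a1+L2*np.sin(j[1])+A*np.cos(b)+B*np.sin(b),-d,h+L2*np.cos(j[1])-A*np.sin(b)+B*np.cos(b)])
    F=R.from_euler('y',b)  # forearm frame x along forearm
    # roll about forearm x by j4, pitch about y by -j5
    H=F*R.from_euler('x',k4*j[3])*R.from_euler('y',-j[4])
    H2=H*R.from_euler('x',k6*j[5])
    Z=R.from_euler('z',j[0])
    return Z.apply(W+H.apply([T,0,0])+F.apply((R.from_euler('x',k4*j[3])).apply([0,e,0]))),(Z*H2)
k4,k6=1,1
def setk(a,b):
    global k4,k6; k4,k6=a,b
def res(k):
    o=[]
    for j,p,q in D: o+=list(fk(k,j)[0]-p)
    return np.r_[o,(k-np.array([0,400,400,0,300,250,160,0]))*.002]
E
python3 - <<'E'
import kin; from kin import *
for a in(1,-1):
    kin.setk(a,1); s=least_squares(res,[0,400,400,0,300,250,160,0]);print(a,s.x.round(1).tolist(),np.array(s.fun).round(1).tolist())
    print([np.round((R.from_quat(q).as_matrix()[:,1])-fk(s.x,j)[1].as_matrix()[:,0],3).tolist() for j,p,q in D])
E
```

```text
1 [118.2, 192.9, 410.8, 69.3, 35.5, -104.4, -100.6, -259.3] [-0.7, -5.4, 0.8, -4.7, 1.8, 1.2, 11.2, -1.0, -3.5, -0.6, -2.9, 1.5, 0.2, -0.4, 0.0, 0.1, -0.5, -0.7, -0.5, -0.5]
[[-0.0, 0.0, 0.0], [0.0, -0.0, -0.0], [0.001, 0.003, -0.0], [-0.011, 0.141, -0.0]]
-1 [0.2, 565.1, 421.5, -0.1, 160.5, 297.9, -0.0, -159.8] [0.2, -0.1, -0.1, -0.1, 0.1, -0.1, 0.2, 0.1, 0.1, -0.0, 0.0, 0.0, 0.0, 0.3, 0.0, -0.0, -0.3, 0.1, -0.3, -0.3]
[[-0.0, 0.0, 0.0], [0.0, -0.0, -0.0], [0.0, 0.0, -0.0], [-0.0, 0.0, -0.0]]
```

```bash
cat >> kin.py <<'E'
setk(-1,1)
K0=least_squares(res,[0,565,421,0,160,298,0,-160]).x
lo=np.array([-3.14,-1.21,-1.07,-3.16,-2.99,-3.1]);hi=np.array([3.14,2.06,1.41,2.05,-.16,3.1])
# tool orientation offset
def off():
    best=None
    for b in(1,-1):
        setk(-1,b); M=[ (fk(K0,j)[1].inv()*R.from_quat(q)) for j,p,q in D]
        err=max((M[0].inv()*m).magnitude() for m in M)
        if best is None or err<best[0]: best=(err,b,M[3])
    return best
_e,_b,OFF=off(); setk(-1,_b)
def FK(j):
    p,r=fk(K0,j); return p,r*OFF
def IK(p,Rt,seed=None,n=30,free=False):
    sols=[]; rng=np.random.default_rng(0)
    seeds=[seed] if seed is not None else [rng.uniform(lo,hi) for _ in range(n)]
    for s in seeds:
        f=lambda j:(lambda a:np.r_[a[0]-p,200*(a[1]*Rt.inv()).as_rotvec()])(FK(j))
        r=least_squares(f,np.clip(s,lo+1e-3,hi-1e-3),bounds=(lo,hi),max_nfev=200)
        if np.abs(r.fun).max()<.5 and not any(np.abs(r.x-q).max()<.02 for q in sols): sols.append(r.x)
    return sols
E
python3 - <<'E'
from kin import *; from tgt import *
import kin; print(kin._e,kin._b)
st=arm.read_state(); C=Rc(.107);o=np.array([486.3,7.3,44])
# tool rotation for axle frame: A=[x=+-tz, z=-ty]
A=axle_R(st["ee_rot"]); Q=R.from_quat(st["ee_rot"]); M=R.from_matrix(A).inv()*Q
flip=R.from_euler('y',np.pi)
for l in((4,0,90),(4,0,60),(4,0,30),(2,0,0)):
    p=o+C@(np.array(l)+[67,0,-8.4])
    for tag,X in(('',M),('flip',M*flip)):
        for j in IK(p,R.from_matrix(C)*X,n=25): print(l,tag,j.round(2))
E
```

```text
0.0007920297875072019 -1
```

```bash
cat > feas.py <<'E'
from kin import *; from tgt import *
def toolR(yaw,t,flip=False):
    # tool pointing down tilted forward by t (ty=(sin t,0,-cos t) in yawed frame), tool x along -+ lateral
    ty=np.array([np.sin(t),0,-np.cos(t)]); tx=np.array([0,1,0.]) if not flip else np.array([0,-1.,0]); tz=np.cross(tx,ty)
    return R.from_euler('z',yaw)*R.from_matrix(np.c_[tx,ty,tz])
def axpt(yaw,o,tilt,s): # point s from foot along axle with elevation tilt
    return np.array(o)+s*np.array([np.cos(tilt)*np.cos(yaw),np.cos(tilt)*np.sin(yaw),np.sin(tilt)])
E
python3 - <<'E'
from feas import *
for t in np.radians([-60,-45,-30,0,10,20,25,30,35,40]):
    for lift in(0,40):
        out=[]
        for fl in(0,1):
            Rt=toolR(.107,t,fl); p=axpt(.107,(486.3,7.3,44+lift),np.pi/4,70)+Rt.as_matrix()[:,1]*8.4
            out+=[(fl,j.round(2).tolist()) for j in IK(p,Rt,n=12)]
        print(np.degrees(t).round(),lift,out)
E
```

```text
-60.0 0 [(0, [0.25, 0.91, 0.26, -0.14, -1.97, -1.7]), (1, [0.25, 0.91, 0.26, -0.14, -1.97, 1.44])]
-60.0 40 [(0, [0.25, 0.86, 0.28, -0.14, -2.03, -1.71]), (1, [0.25, 0.86, 0.28, -0.14, -2.03, 1.43])]
-45.0 0 [(0, [0.26, 0.77, 0.13, -0.11, -1.71, -1.7]), (1, [0.26, 0.77, 0.13, -0.11, -1.71, 1.44])]
-45.0 40 [(0, [0.26, 0.73, 0.16, -0.11, -1.78, -1.7]), (1, [0.26, 0.73, 0.16, -0.11, -1.78, 1.44])]
-30.0 0 [(0, [0.28, 0.64, -0.02, -0.09, -1.43, -1.71]), (1, [0.28, 0.64, -0.02, -0.09, -1.43, 1.44])]
-30.0 40 [(0, [0.28, 0.6, 0.01, -0.09, -1.5, -1.71]), (1, [0.28, 0.6, 0.01, -0.09, -1.5, 1.43])]
0.0 0 [(0, [0.33, 0.39, -0.4, -0.0, -0.78, -1.79]), (1, [0.33, 0.39, -0.4, 0.0, -0.78, 1.35])]
0.0 40 [(0, [0.33, 0.34, -0.36, -0.0, -0.87, -1.79]), (1, [0.33, 0.34, -0.36, 0.0, -0.87, 1.35])]
10.0 0 [(0, [0.35, 0.33, -0.56, 0.08, -0.52, -1.88]), (1, [0.35, 0.33, -0.56, 0.08, -0.52, 1.26])]
10.0 40 [(0, [0.35, 0.27, -0.51, 0.07, -0.63, -1.87]), (1, [0.35, 0.27, -0.51, 0.07, -0.63, 1.27])]
20.0 0 [(0, [0.33, 0.27, -0.82, 0.49, -0.16, -2.27]), (1, [0.33, 0.27, -0.82, 0.49, -0.16, 0.87])]
20.0 40 [(0, [0.36, 0.21, -0.7, 0.27, -0.33, -2.07]), (1, [0.36, 0.21, -0.7, 0.27, -0.33, 1.07])]
25.0 0 []
25.0 40 []
30.0 0 []
30.0 40 []
35.0 0 []
35.0 40 []
40.0 0 []
40.0 40 []
```

The kinematic model fits the readings to 0.2 mm. It shows that at the cradle the tool can lean forward only about 20°, but can lean back to 60° easily. New plan:
1. Lay the axle back on the bench.
2. Re-grip it with the tool leaning back about 40°.
3. Set it in the cradle with the tool near vertical.
4. Re-grip in the cradle along the axle, which gives a vertical tool at the vice.

First I'll check that all of this is feasible.

```bash
python3 - <<'E'
from feas import *
st=arm.read_state()
Rt=toolR(-.235,0,1)
Q=R.from_quat(st["ee_rot"])
for fl in(0,1): print('level rotvec',fl,(toolR(-.235,0,fl)*Q.inv()).as_rotvec().round(3))
def show(tag,p,yaw,t):
    for fl in(0,1):
        s=IK(p,toolR(yaw,t,fl),n=10); print(tag,fl,[j.round(2).tolist() for j in s])
for t in(-45,-40): 
    show(f'bench {t}',np.array([528,-245,10]),-.235,np.radians(t))
    show(f'bench hi {t}',np.array([528,-245,120]),-.235,np.radians(t))
P=lambda s,lift=0:axpt(.107,(486.3,7.3,44+lift),np.pi/4,s)
show('regrip -45',P(73),.107,-np.pi/4); show('regrip app',P(73+90),.107,-np.pi/4)
show('regrip -40',P(73),.107,np.radians(-40))
show('vice 0',np.array([576.5,224.5,35+73]),-.234,0); show('vice 5',np.array([576.5,224.5,35+73]),-.234,.087);show('vice hi',np.array([576.5,224.5,35+140]),-.234,0)
E
```

```text
level rotvec 0 [-1.032 -0.016  2.628]
level rotvec 1 [-0.011  0.742 -0.326]
bench -45 0 [[-0.18, 0.93, 0.24, -0.04, -1.66, -1.61]]
bench -45 1 [[-0.18, 0.93, 0.24, -0.04, -1.66, 1.53]]
bench hi -45 0 [[-0.18, 0.82, 0.29, -0.04, -1.83, -1.62]]
bench hi -45 1 [[-0.18, 0.82, 0.29, -0.04, -1.83, 1.52]]
bench -40 0 [[-0.18, 0.89, 0.18, -0.04, -1.56, -1.62]]
bench -40 1 [[-0.18, 0.89, 0.18, -0.04, -1.56, 1.53]]
bench hi -40 0 [[-0.18, 0.77, 0.24, -0.04, -1.74, -1.62]]
bench hi -40 1 [[-0.18, 0.77, 0.24, -0.04, -1.74, 1.52]]
regrip -45 0 [[0.26, 0.78, 0.16, -0.11, -1.74, -1.7]]
regrip -45 1 [[0.26, 0.78, 0.16, -0.11, -1.74, 1.44]]
regrip app 0 [[0.25, 0.82, 0.43, -0.11, -1.96, -1.71]]
regrip app 1 [[0.25, 0.82, 0.43, -0.11, -1.96, 1.43]]
regrip -40 0 [[0.27, 0.73, 0.11, -0.1, -1.64, -1.7]]
regrip -40 1 [[0.27, 0.73, 0.11, -0.1, -1.64, 1.44]]
vice 0 0 [[0.63, 0.48, -0.17, -0.0, -0.92, -2.44]]
vice 0 1 [[0.63, 0.48, -0.17, 0.0, -0.92, 0.7]]
vice 5 0 [[0.67, 0.45, -0.26, 0.09, -0.81, -2.53]]
vice 5 1 [[0.67, 0.45, -0.26, 0.09, -0.81, 0.61]]
vice hi 0 [[0.63, 0.42, -0.09, -0.0, -1.07, -2.44]]
vice hi 1 [[0.63, 0.42, -0.09, 0.0, -1.07, 0.7]]
```

```bash
python3 -m creep '[[[5,-22,10],[0,0.1,-0.04],-1],[[10,-45,10],[0,0.2,-0.085],-1],[[15,-68,10],[0,0.3,-0.13],-1],[[20,-90,0],[-0.006,0.4,-0.175],-1],[[25,-112,-10],[-0.008,0.5,-0.22],-1],[[30,-135,-20],[-0.009,0.6,-0.26],-1],[[37,-161,-29],[-0.011,0.7,-0.31],-1],[[37,-161,-29],[-0.011,0.742,-0.326],-1],[[37,-161,-29],[-0.011,0.742,-0.326],-1],[[37,-161,-29],[-0.011,0.742,-0.326],-1],[[37,-161,-29],[-0.011,0.742,-0.326],-1],[[37,-161,-29],[-0.011,0.742,-0.326],-1]]'
python3 - <<'E'
from feas import *
st=arm.read_state();print(st["position"],(toolR(-.235,0,1)*R.from_quat(st["ee_rot"]).inv()).as_rotvec().round(4),st["joints"].round(3))
E
```

```text
clock: 6.57
position: [530.3, -244.1, 160.2]
ee_rot: [0.438, -0.55, 0.557, -0.442]
contact_force: [-0.7, 0.4, -4.7]
gripper_width: 28.6
[ 530.25194989 -244.07510976  160.18998394] [ 0.0041  0.0102 -0.0062] [-0.153  0.37  -0.207  0.003 -0.984  1.493]
```

```bash
python3 -m creep '[[[0,0,-35],[0.004,0.01,-0.006],-1],[[0,0,-75],[0.004,0.01,-0.006],-1],[[0,0,-110],[0.004,0.01,-0.006],-1],[[0,0,-135],[0.004,0.01,-0.006],-1],[[0,0,-146],[0.004,0.01,-0.006],-1],[[0,0,-151],[0.004,0.01,-0.006],-1],[[0,0,-153],[0.004,0.01,-0.006],-1],[[0,0,-153],[0.004,0.01,-0.006],-1],[[0,0,-153],[0.004,0.01,-0.006],-1]]'
```

```text
clock: 7.32
position: [532.5, -244.8, 8.6]
ee_rot: [0.437, -0.554, 0.556, -0.439]
contact_force: [-0.3, -0.1, -5.7]
gripper_width: 28.8
```

```bash
python3 -m creep '[[[0,0,-1],[0,0,0],-1],[[0,0,-2],[0,0,0],-1],[[0,0,-2],[0,0,0],-1],[[0,0,-2],[0,0,0],1],[[0,0,-2],[0,0,0],1],[[0,0,-2],[0,0,0],1],[[0,0,-2],[0,0,0],1],[[0,0,-2],[0,0,0],1],[[0,0,20],[0,0,0],1],[[0,0,60],[0,0,0],1],[[0,0,100],[0,0,0],1],[[0,0,100],[0,0,0],1]]'
python3 - <<'E'
from feas import *
st=arm.read_state();print(st["position"],st["gripper_width"])
for t in(-40,-45): print((toolR(-.235,np.radians(t),1)*R.from_quat(st["ee_rot"]).inv()).as_rotvec().round(4))
for n in("side","top"):
    p,d=arm.get_image(n); np.savez(f"{n}4.npz",p=p,d=d)
    c=px(n,[533,-245,30])[0].astype(int)
    crop(p,c[0]-60,c[0]+60,c[1]-50,c[1]+50,6,f"pics/{n}4.png"); print(n,c)
E
```

```text
clock: 8.32
position: [536.2, -246.2, 114.9]
ee_rot: [0.435, -0.55, 0.559, -0.442]
contact_force: [0.7, 0.1, 0.4]
gripper_width: 85.4
[ 536.21056016 -246.17212142  114.88065476] 85.35212423481309
[ 0.1661  0.6935 -0.0022]
[ 0.1863  0.7784 -0.0022]
side [341 279]
top [389 219]
```

View pics/side4.png

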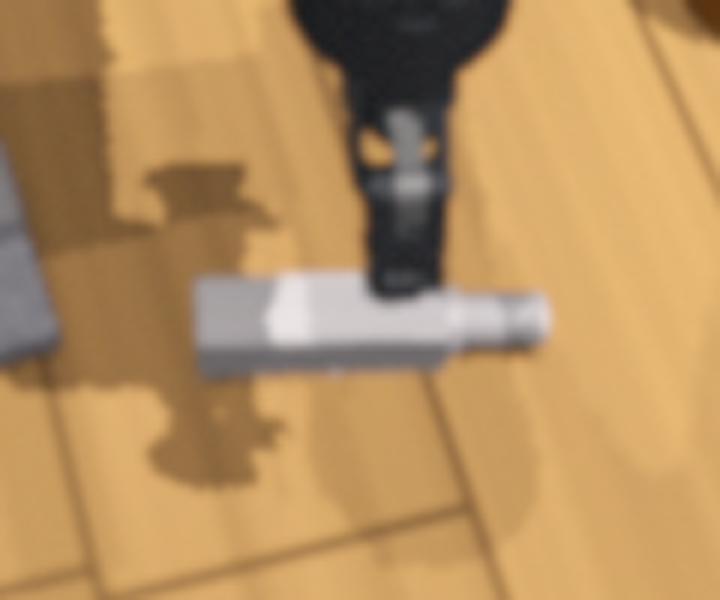

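The side view shows the axle lying flat again, foot at crop (197,325) and spindle tip at (548,320), with the open fingers above it. I'll locate it again.

```bash
python3 - <<'E'
from feas import *
A=cloud("side",np.load("side4.npz")['d']); B=A[265:300,305:380].reshape(-1,3)
B=B[(abs(B[:,0]-535)<90)&(abs(B[:,1]+246)<45)]
q=B[(B[:,2]>22)&(B[:,2]<36)]
r=cv2.minAreaRect(q[:,:2].astype(np.float32));print(len(q),r)
for y in(-244,-246):
  for x in (534,537):
    M=np.array([x,y,30.]); u=np.array([np.cos(-.235),np.sin(-.235),0]); l=np.array([.233,.972,0])
    print(x,y,px("side",M-70*u+15*l).round(1),px("side",M-70*u-15*l).round(1))
E
```

```text
564 ((533.9743041992188, -247.29306030273438), (32.45970916748047, 140.66661071777344), 76.86911010742188)
534 -244 [[312.5 273.8]] [[312.8 285.1]]
537 -244 [[313.8 273.5]] [[314.  284.8]]
534 -246 [[312.8 274.5]] [[313.  285.9]]
537 -246 [[314.  274.2]] [[314.2 285.6]]
```

```bash
python3 -m creep '[[[10,-2,0],[0.026,0.11,0],1],[[20,-4,0],[0.052,0.22,0],1],[[30,-6,0],[0.079,0.33,0],1],[[40,-9,0],[0.105,0.44,0],1],[[50,-12,-5],[0.131,0.55,-0.001],1],[[54,-13,-15],[0.158,0.66,-0.002],1],[[54,-13,-30],[0.186,0.778,-0.002],1],[[54,-13,-41],[0.186,0.778,-0.002],1],[[54,-13,-41],[0.186,0.778,-0.002],1],[[54,-13,-41],[0.186,0.778,-0.002],1],[[54,-13,-41],[0.186,0.778,-0.002],1]]'
python3 - <<'E'
from feas import *
st=arm.read_state();print(st["position"],st["joints"].round(3),np.array([527.2,-243.9,10])-st["position"])
print((toolR(-.235,-np.pi/4,1)*R.from_quat(st["ee_rot"]).inv()).as_rotvec().round(4))
E
```

```text
clock: 9.33
position: [585.4, -257.9, 68.0]
ee_rot: [-0.573, 0.727, -0.297, 0.233]
contact_force: [-0.1, -0.4, 1.1]
gripper_width: 85.3
[ 585.40649345 -257.9478472    68.02386392] [-0.181  0.969  0.479 -0.041 -1.877  1.519] [-58.20649345  14.0478472  -58.02386392]
[-0.0011 -0.0115  0.0019]
```

```bash
python3 -m creep '[[[-20,5,-20],[-0.001,-0.011,0.002],1],[[-40,10,-40],[-0.001,-0.011,0.002],1],[[-52,13,-51],[-0.001,-0.011,0.002],1],[[-58,14,-57],[-0.001,-0.011,0.002],1],[[-58,14,-57],[-0.001,-0.011,0.002],1],[[-58,14,-57],[-0.001,-0.011,0.002],1]]'
python3 - <<'E'
from feas import *
st=arm.read_state();print(st["position"],np.array([527.2,-243.9,10])-st["position"],st["contact_force"])
p,d=arm.get_image("side"); crop(p,281,401,229,329,6,"pics/side5.png")
E
```

```text
clock: 9.83
position: [528.3, -244.1, 11.3]
ee_rot: [-0.572, 0.725, -0.301, 0.237]
contact_force: [-0.0, -0.0, 0.8]
gripper_width: 85.4
[ 528.33462002 -244.08579263   11.2747142 ] [-1.13462002  0.18579263 -1.2747142 ] [-0.00750124 -0.04400302  0.7702047 ]
```

View pics/side5.png

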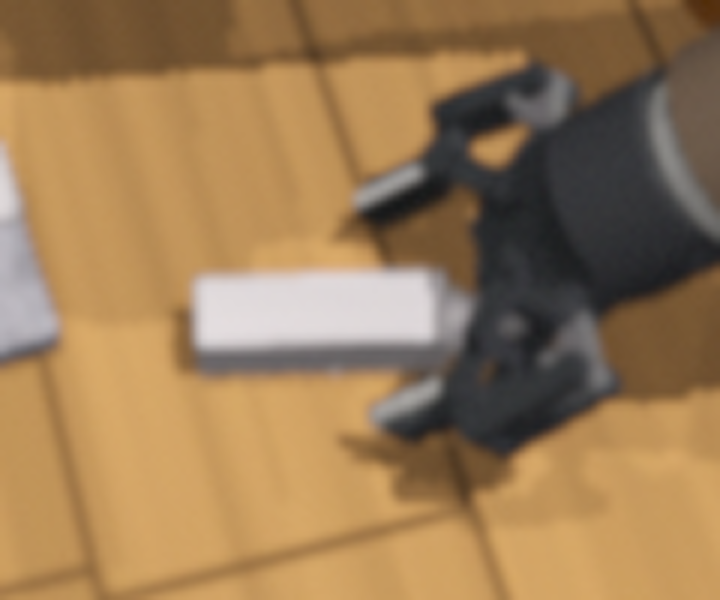

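The fingers, with tips at crop (365,210) and (385,420), straddle the shank (195–437). I'll close them.

```bash
python3 -m creep '[[[0,0,0],[0,0,0],-1],[[0,0,0],[0,0,0],-1],[[0,0,0],[0,0,0],-1],[[0,0,0],[0,0,0],-1],[[0,0,0],[0,0,0],-1],[[0,0,0],[0,0,0],-1],[[0,0,0],[0,0,0],-1]]'
python3 - <<'E'
from feas import *
st=arm.read_state();print(st["position"],st["ee_rot"],st["contact_force"],(toolR(-.235,-np.pi/4,1)*R.from_quat(st["ee_rot"]).inv()).as_rotvec().round(4))
p,d=arm.get_image("side"); crop(p,281,401,229,329,6,"pics/side6.png")
E
```

```text
clock: 10.47
position: [527.3, -243.6, 8.5]
ee_rot: [-0.572, 0.726, -0.299, 0.236]
contact_force: [1.3, -1.4, 1.0]
gripper_width: 28.9
[ 527.32145562 -243.57917185    8.49572645] [-0.57248768  0.72609149 -0.29885392  0.23608335] [ 1.33633067 -1.40135502  0.9902466 ] [-0.0016 -0.0037  0.0002]
```

View pics/side6.png

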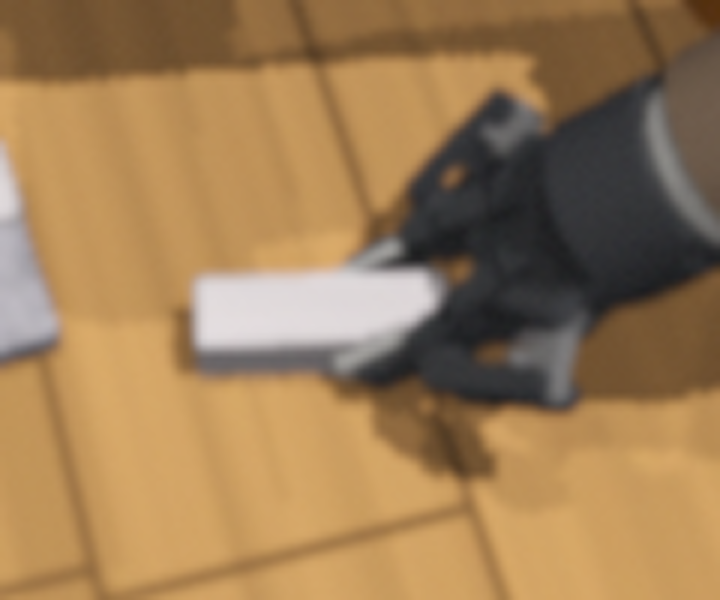

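```bash
cat > g2.py <<'E'
from feas import *
A0=R.from_euler('z',-.235); Q0=R.from_quat([-0.57248768,0.72609149,-0.29885392,0.23608335]); M=A0.inv()*Q0
G=np.array([62.,0,-6.5]); O=np.array([486.3,7.3,44]); CY=.107
def state():
    st=arm.read_state(); A=R.from_quat(st["ee_rot"])*M.inv(); return st,A,st["position"]-A.apply(G)
def report():
    st,A,f=state(); C=R.from_matrix(Rc(CY)); print('pos',st["position"].round(1),'foot in cradle',(C.inv().apply(f-O)).round(1),'rot left',(C*A.inv()).as_rotvec().round(4),'F',st["contact_force"].round(1),'w',st["gripper_width"].round(1),'j',st["joints"].round(2))
    return st,A,f
def to(l):
    st,A,f=state(); C=R.from_matrix(Rc(CY)); return (O+C.apply(np.array(l)+G)-st["position"]).round(1)
E
python3 -m creep '[[[0,0,10],[0,0,0],-1],[[0,0,40],[0,0,0],-1],[[0,0,80],[0,0,0],-1],[[0,0,120],[0,0,0],-1],[[0,0,150],[0,0,0],-1],[[0,0,150],[0,0,0],-1],[[0,0,150],[0,0,0],-1]]'
python3 - <<'E'
from g2 import *
report(); print(to((4,0,60)),to((4,0,30)))
E
```

```text
clock: 11.1
position: [527.7, -243.3, 159.6]
ee_rot: [-0.571, 0.726, -0.3, 0.238]
contact_force: [-0.2, 0.6, -6.4]
gripper_width: 29.2Traceback (most recent call last):
  File "<stdin>", line 2, in <module>
  File "g2.py", line 7, in report
    st,A,f=state(); C=R.from_matrix(Rc(CY)); print('pos',st["position"].round(1),'foot in cradle',(C.inv().apply(f-O)).round(1),'rot left',(C*A.inv()).as_rotvec().round(4),'F',st["contact_force"].round(1),'w',st["gripper_width"].round(1),'j',st["joints"].round(2))
                                                                                                                                                                                                                 ^^^^^^^^^^^^^^^^^^^^^^^^^
AttributeError: 'float' object has no attribute 'round'
```

```bash
sed -i 's/st\["gripper_width"\].round(1)/round(float(st["gripper_width"]),1)/' g2.py; python3 - <<'E'
from g2 import *
report(); print(to((4,0,60)),to((4,0,30)))
E
```

```text
pos [ 527.7 -243.3  159.6] foot in cradle [  55.  -232.7  117.2] rot left [-0.0521 -0.782   0.3247] F [-0.2  0.6 -6.4] w 29.2 j [-0.18  0.78  0.32 -0.05 -1.9   1.52]
[-32.6 251.6 -31.1] [-11.5 253.8 -52.3]
```

```bash
python3 -m creep '[[[-4,25,15],[-0.006,-0.1,0.04],-1],[[-8,50,25],[-0.013,-0.2,0.082],-1],[[-12,80,30],[-0.02,-0.3,0.123],-1],[[-16,110,30],[-0.026,-0.4,0.165],-1],[[-20,140,30],[-0.033,-0.5,0.207],-1],[[-24,170,30],[-0.039,-0.6,0.249],-1],[[-28,200,30],[-0.046,-0.7,0.29],-1],[[-33,225,30],[-0.052,-0.782,0.325],-1],[[-33,245,20],[-0.052,-0.782,0.325],-1],[[-33,252,0],[-0.052,-0.782,0.325],-1],[[-33,252,-20],[-0.052,-0.782,0.325],-1],[[-33,252,-31],[-0.052,-0.782,0.325],-1]]'
python3 -m creep '[[[0,0,0],[0,0,0],-1],[[0,0,0],[0,0,0],-1]]'
python3 - <<'E'
from g2 import *
report(); print(to((4,0,60)),to((4,0,30)))
for n in("side","top"):
    p,d=arm.get_image(n); np.savez(f"{n}7.npz",p=p,d=d)
    c=px(n,[500,8,90])[0].astype(int); print(n,c)
    crop(p,c[0]-60,c[0]+60,c[1]-50,c[1]+50,6,f"pics/{n}7.png")
E
```

```text
clock: 12.1
position: [489.3, 8.4, 123.1]
ee_rot: [0.532, -0.477, 0.468, -0.52]
contact_force: [-0.4, 0.1, -4.9]
gripper_width: 29.1
clock: 12.27
position: [491.7, 7.8, 125.3]
ee_rot: [0.531, -0.476, 0.469, -0.521]
contact_force: [1.0, 0.3, -4.2]
gripper_width: 29.2
pos [491.7   7.8 125.3] foot in cradle [-0.6 -0.1 60.9] rot left [ 0.0042 -0.0126  0.0004] F [ 1.   0.3 -4.2] w 29.2 j [ 0.35  0.28 -0.45 -0.   -0.86  1.33]
[3.4 0.4 3.2] [ 24.5   2.7 -18. ]
side [302 187]
top [288 226]
```

View pics/side7.png

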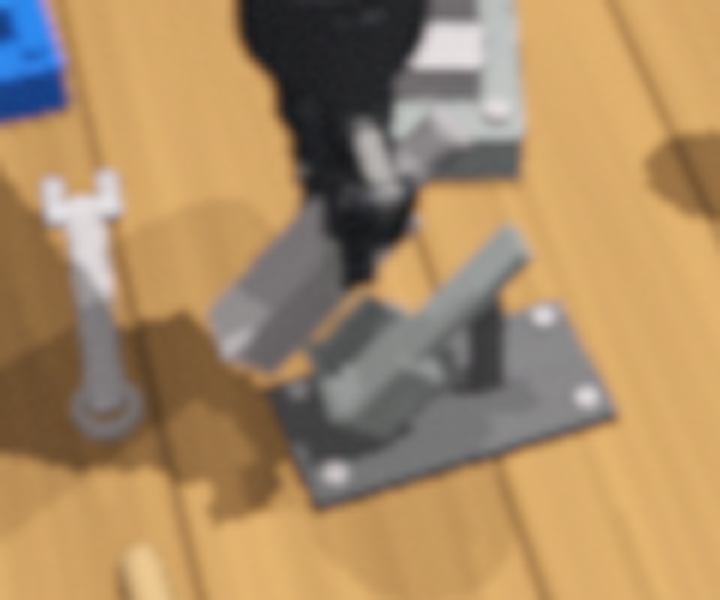

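View pics/top7.png

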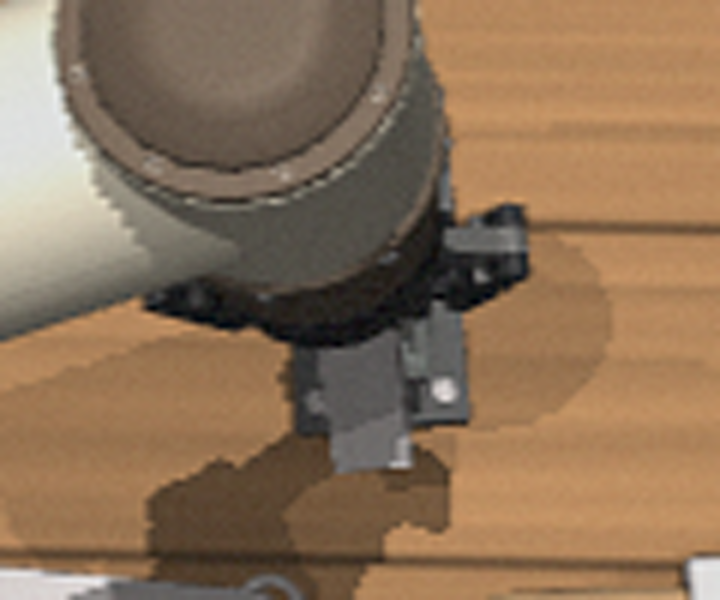

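```bash
cat >> g2.py <<'E'
def axle_lines(A,f):
    W=lambda x,y,z:f+A.apply([x,y,z]); L=[]
    for x in(0,100): L.append([W(x,-15,-15),W(x,15,-15),W(x,15,15),W(x,-15,15),W(x,-15,-15)])
    for a,b in((15,15),(15,-15),(-15,15),(-15,-15)): L.append([W(0,a,b),W(100,a,b)])
    return L
E
python3 - <<'E'
from g2 import *
st,A,f=state(); L=axle_lines(A,f)+cradle_lines((*O[:2],CY))
cv2.imwrite("pics/ov7.png",pad(draw("top",np.load("top7.npz")['p'],L,(265,325,195,260),6,0),draw("side",np.load("side7.npz")['p'],L,(265,330,165,225),6,0)))
E
```

```text
(no output)
```

View pics/ov7.png

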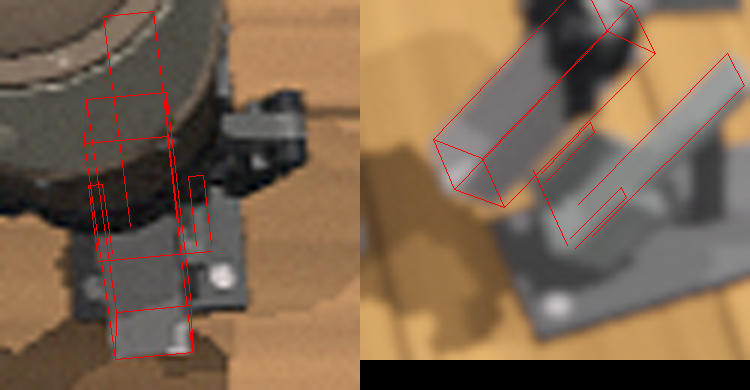

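```bash
python3 - <<'E'
from g2 import *
st,A,f=state(); L=axle_lines(A,f)+cradle_lines((*O[:2],CY))
s=np.load("side7.npz")['p']
cv2.imwrite("pics/ov8.png",pad(draw("side",s,L,(275,305,180,206),13,0),draw("side",s,L,(293,330,170,210),11,0)))
E
```

```text
(no output)
```

View pics/ov8.png

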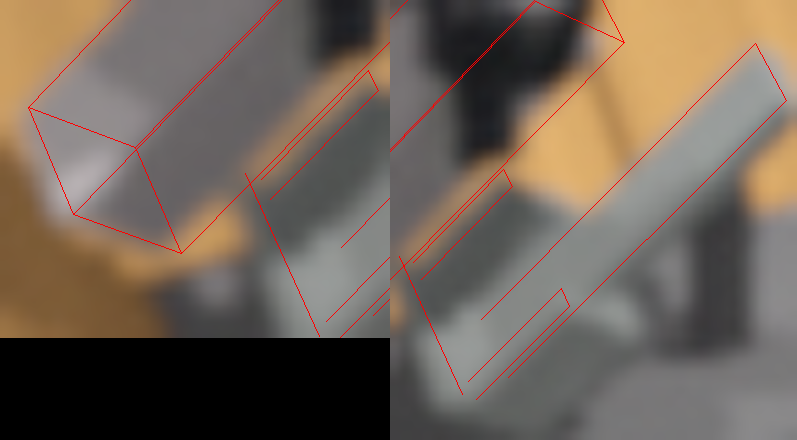

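```bash
python3 -m creep '[[[10,1,-5],[0.004,-0.012,0],-1],[[18,2,-12],[0.004,-0.012,0],-1],[[25,3,-17],[0.004,-0.012,0],-1],[[25,3,-17],[0.004,-0.012,0],-1],[[25,3,-17],[0.004,-0.012,0],-1],[[25,3,-17],[0.004,-0.012,0],-1]]'
python3 - <<'E'
from g2 import *
report(); print(to((5,0,10)),to((5,0,2)))
E
```

```text
clock: 12.87
position: [518.8, 11.4, 110.2]
ee_rot: [-0.525, 0.473, -0.472, 0.527]
contact_force: [0.5, -0.0, -5.4]
gripper_width: 29.3
pos [518.8  11.4 110.2] foot in cradle [ 7.9  0.7 29.8] rot left [-0.0016  0.0052  0.0004] F [ 0.5 -0.  -5.4] w 29.3 j [ 0.33  0.33 -0.42 -0.   -0.82  1.34]
[ 12.1   0.7 -16.3] [ 17.8   1.3 -22. ]
```

```bash
python3 -m creep '[[[4,0,-6],[-0.001,0.005,0],-1],[[9,0,-12],[-0.001,0.005,0],-1],[[12,0.5,-16],[-0.001,0.005,0],-1],[[12,0.5,-16],[-0.001,0.005,0],-1],[[12,0.5,-16],[-0.001,0.005,0],-1]]'
python3 - <<'E'
from g2 import *
report(); print(to((5,0,2)),to((4,0,0)))
E
```

```text
clock: 13.28
position: [530.8, 11.9, 93.8]
ee_rot: [0.527, -0.474, 0.471, -0.525]
contact_force: [-0.2, 0.7, -5.3]
gripper_width: 29.2
pos [530.8  11.9  93.8] foot in cradle [ 4.9 -0.1 10.1] rot left [-0.0004 -0.0002  0.0003] F [-0.2  0.7 -5.3] w 29.2 j [ 0.33  0.37 -0.4  -0.   -0.8   1.35]
[ 5.8  0.8 -5.6] [ 6.5  0.8 -7.8]
```

No contact force, and the shank is already 8 mm down between the cheeks. I'll continue down.

```bash
python3 -m creep '[[[2,0.3,-2],[0,0,0],-1],[[4,0.5,-4],[0,0,0],-1],[[5.5,0.7,-5.5],[0,0,0],-1],[[6.5,0.8,-6.5],[0,0,0],-1],[[6.5,0.8,-6.5],[0,0,0],-1],[[6.5,0.8,-6.5],[0,0,0],-1]]'
python3 - <<'E'
from g2 import *
report(); print(to((3,0,0)),to((1,0,0)))
E
```

```text
clock: 13.78
position: [537.4, 12.8, 87.9]
ee_rot: [0.527, -0.474, 0.471, -0.526]
contact_force: [-0.9, 1.3, -4.3]
gripper_width: 29.2
pos [537.4  12.8  87.9] foot in cradle [5.4 0.  1.1] rot left [-0.0008  0.001   0.0002] F [-0.9  1.3 -4.3] w 29.2 j [ 0.32  0.39 -0.39 -0.   -0.79  1.36]
[-0.8 -0.1 -2.5] [-2.2 -0.2 -4. ]
```

```bash
python3 -m creep '[[[0.5,0,-1],[0,0,0],-1],[[-0.5,0,-2],[0,0,0],-1],[[-1.5,0,-3],[0,0,0],-1],[[-2.2,-0.2,-4],[0,0,0],-1],[[-2.2,-0.2,-4],[0,0,0],-1],[[-2.2,-0.2,-4],[0,0,0],-1]]'
python3 - <<'E'
from g2 import *
report()
E
```

```text
clock: 14.28
position: [535.1, 12.6, 83.9]
ee_rot: [0.527, -0.474, 0.471, -0.526]
contact_force: [0.2, 0.0, -4.5]
gripper_width: 28.6
pos [535.1  12.6  83.9] foot in cradle [ 0.9  0.1 -0.1] rot left [-0.0008  0.001   0.0001] F [ 0.2  0.  -4.5] w 28.6 j [ 0.33  0.39 -0.4  -0.   -0.78  1.35]
```

```bash
python3 -m creep '[[[0,0,-1],[0,0,0],-1],[[-0.3,-0.1,-2],[0,0,0],-1],[[-0.3,-0.1,-2],[0,0,0],-1],[[-0.3,-0.1,-2],[0,0,0],-1]]'
python3 - <<'E'
from g2 import *
report()
E
```

```text
clock: 14.62
position: [535.1, 12.5, 82.1]
ee_rot: [0.526, -0.473, 0.472, -0.526]
contact_force: [-0.1, -0.4, -4.2]
gripper_width: 29.3
pos [535.1  12.5  82.1] foot in cradle [-0.4  0.  -1.3] rot left [-0.0008  0.0014  0.0001] F [-0.1 -0.4 -4.2] w 29.3 j [ 0.33  0.39 -0.4  -0.   -0.78  1.35]
```

```bash
python3 -m creep '[[[0,0,-1],[0,0,0],-1],[[0,0,-2],[0,0,0],-1],[[0,0,-2],[0,0,0],-1],[[0,0,-2],[0,0,0],-1]]'
python3 - <<'E'
from g2 import *
report()
E
```

```text
clock: 14.95
position: [535.1, 12.5, 82.1]
ee_rot: [0.526, -0.473, 0.472, -0.526]
contact_force: [-4.5, 0.8, 9.4]
gripper_width: 29.2
pos [535.1  12.5  82.1] foot in cradle [-0.4 -0.  -1.4] rot left [-0.0006  0.002  -0.0003] F [-4.5  0.8  9.4] w 29.2 j [ 0.33  0.39 -0.4  -0.   -0.77  1.35]
```

Both the rail and the stop are carrying load (about 13 N and 6.5 N), so the axle is home. I'll release.

```bash
python3 -m creep '[[[0,0,0],[0,0,0],1],[[0,0,0],[0,0,0],1],[[0,0,0],[0,0,0],1],[[0,0,0],[0,0,0],1],[[0,0,0],[0,0,0],1],[[0,0,0],[0,0,0],1],[[0,0,20],[0,0,0],1],[[-4,0,55],[0,0,0],1],[[-10,0,95],[0,0,0],1],[[-10,0,130],[0,0,0],1],[[-10,0,130],[0,0,0],1]]'
python3 - <<'E'
from g2 import *
report()
for n in("side","top"):
    p,d=arm.get_image(n); np.savez(f"{n}9.npz",p=p,d=d)
    C=R.from_matrix(Rc(CY)); L=axle_lines(C,O)
    c=px(n,[520,8,80])[0].astype(int); b=(c[0]-35,c[0]+35,c[1]-35,c[1]+35)
    (globals().__setitem__('a'+n,pad(draw(n,p,[],b,5,0),draw(n,p,L,b,5,0)))); cv2.imwrite(f"pics/{n}9.png",globals()['a'+n]); print(n,c)
E
```

```text
clock: 15.87
position: [529.2, 13.1, 218.1]
ee_rot: [-0.523, 0.469, -0.475, 0.53]
contact_force: [1.0, -0.1, 0.2]
gripper_width: 85.4
pos [529.2  13.1 218.1] foot in cradle [91.6  1.1 97.9] rot left [-0.003   0.0168 -0.0015] F [ 1.  -0.1  0.2] w 85.4 j [ 0.33  0.23 -0.26  0.   -1.08  1.35]
side [309 188]
top [289 219]
```

View pics/side9.png

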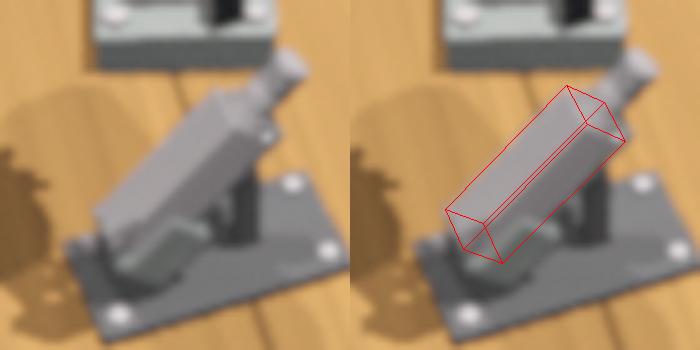

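View pics/top9.png

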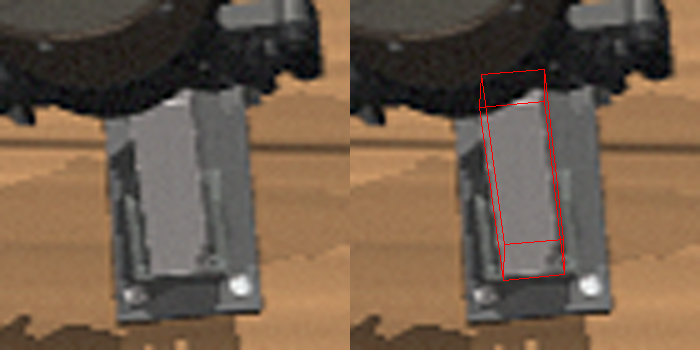

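The axle sits in the cradle where predicted: foot at side crop (115,240), lying along the rail between the cheeks in both views. Next I'll work out the re-grip along the axle.

```bash
cat > g3.py <<'E'
from g2 import *
OH=O+Rc(CY)@np.array([-.4,0,-1.0])
TR=toolR(CY,-np.pi/4,1)
def P(s,z=0): return OH+Rc(CY)@np.array([s,0,z])
def rep(s,z=0):
    st=arm.read_state(); print('pos',st["position"].round(1),'in axle',(Rc(CY).T@(st["position"]-OH)).round(1),'to',(P(s,z)-st["position"]).round(1),'turn',(TR*R.from_quat(st["ee_rot"]).inv()).as_rotvec().round(4),'F',st["contact_force"].round(1),'j',st["joints"].round(2))
E
python3 - <<'E'
from g3 import *
rep(185);rep(75); print(IK(P(185),TR,n=8))
E
```

```text
pos [525.6  12.8 211.7] in axle [147.    1.3  91.5] to [ 91.2   8.5 -37.8] turn [-0.0864  0.7821  0.001 ] F [-0.  -0.5 -1.4] j [ 0.33  0.23 -0.26 -0.   -1.07  1.35]
pos [525.6  12.8 211.7] in axle [147.    1.3  91.5] to [  13.8    0.2 -115.6] turn [-0.0864  0.7821  0.001 ] F [-0.  -0.5 -1.4] j [ 0.33  0.23 -0.26 -0.   -1.07  1.35]
[array([ 0.24616995,  0.83629071,  0.50214375, -0.10884188, -2.01488297,
        1.42515683])]
```

```bash
python3 -m creep '[[[15,1,15],[-0.012,0.11,0],1],[[35,2,25],[-0.024,0.22,0],1],[[55,4,25],[-0.036,0.33,0],1],[[75,6,25],[-0.048,0.44,0],1],[[91,8,20],[-0.06,0.55,0],1],[[91,8,10],[-0.073,0.66,0],1],[[91,8,-10],[-0.086,0.78,0.001],1],[[91,8,-30],[-0.086,0.78,0.001],1],[[91,8,-36],[-0.086,0.78,0.001],1],[[91,8,-36],[-0.086,0.78,0.001],1],[[91,8,-36],[-0.086,0.78,0.001],1],[[91,8,-36],[-0.086,0.78,0.001],1]]'
python3 - <<'E'
from g3 import *
rep(185);rep(75)
p,d=arm.get_image("side"); c=px("side",[560,8,120])[0].astype(int); crop(p,c[0]-60,c[0]+60,c[1]-50,c[1]+50,6,"pics/side10.png")
p,d=arm.get_image("top"); c=px("top",[560,8,120])[0].astype(int); crop(p,c[0]-60,c[0]+60,c[1]-50,c[1]+50,6,"pics/top10.png")
E
```

```text
clock: 16.97
position: [616.5, 20.4, 177.1]
ee_rot: [0.687, -0.616, 0.257, -0.286]
contact_force: [0.4, 0.8, 0.2]
gripper_width: 85.6
pos [616.5  20.4 177.1] in axle [187.   -0.9   2.6] to [ 0.3  0.9 -3.2] turn [ 0.0004  0.0034 -0.0014] F [0.4 0.8 0.2] j [ 0.25  0.83  0.5  -0.11 -2.02  1.43]
pos [616.5  20.4 177.1] in axle [187.   -0.9   2.6] to [-77.   -7.4 -81. ] turn [ 0.0004  0.0034 -0.0014] F [0.4 0.8 0.2] j [ 0.25  0.83  0.5  -0.11 -2.02  1.43]
```

View pics/side10.png

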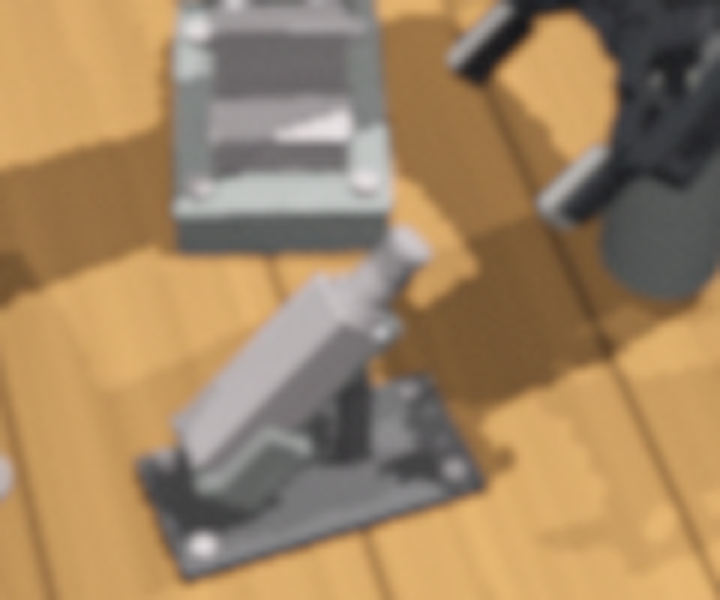

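View pics/top10.png

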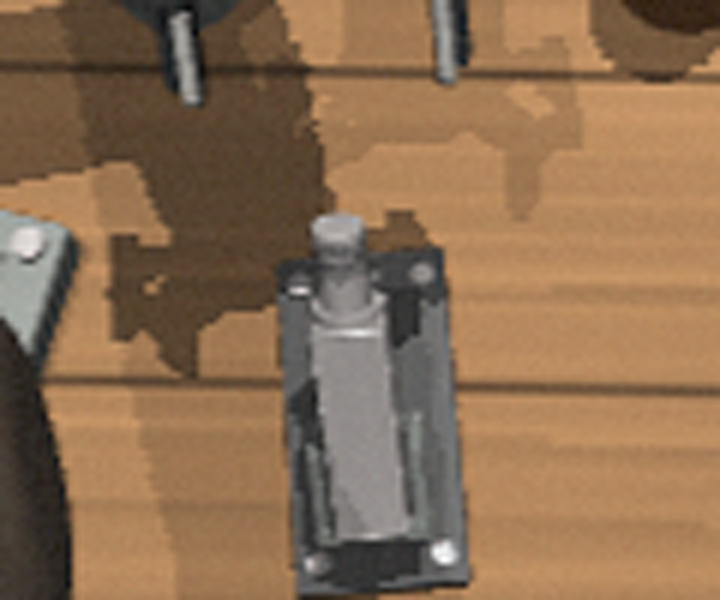

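Both open fingers, at top crop (190,100) and (447,80), are symmetric about the axle line, and the axle lies home. I'll advance along it.

```bash
python3 -m creep '[[[-20,-2,-21],[0,0.003,-0.001],1],[[-40,-4,-42],[0,0.003,-0.001],1],[[-58,-5.5,-61],[0,0.003,-0.001],1],[[-68,-6.5,-71],[0,0.003,-0.001],1],[[-72,-7,-76],[0,0.003,-0.001],1],[[-72,-7,-76],[0,0.003,-0.001],1],[[-72,-7,-76],[0,0.003,-0.001],1]]'
python3 - <<'E'
from g3 import *
rep(75)
E
```

```text
clock: 17.65
position: [545.0, 13.6, 99.5]
ee_rot: [0.688, -0.617, 0.255, -0.284]
contact_force: [1.1, 0.0, 0.3]
gripper_width: 85.3
pos [545.   13.6  99.5] in axle [81.4 -0.  -1.5] to [-5.6 -0.6 -3.5] turn [ 0.0005 -0.0015 -0.0004] F [1.1 0.  0.3] j [ 0.26  0.78  0.19 -0.11 -1.76  1.44]
```

```bash
python3 -m creep '[[[-3,-0.3,-2],[0,-0.001,0],1],[[-5.5,-0.6,-3.5],[0,-0.001,0],1],[[-5.5,-0.6,-3.5],[0,-0.001,0],1],[[-5.5,-0.6,-3.5],[0,-0.001,0],1]]'
python3 - <<'E'
from g3 import *
rep(75)
p,d=arm.get_image("side"); c=px("side",[560,8,120])[0].astype(int); crop(p,c[0]-40,c[0]+40,c[1]-40,c[1]+40,7,"pics/side11.png")
E
```

```text
clock: 17.98
position: [538.6, 12.9, 94.6]
ee_rot: [0.688, -0.618, 0.255, -0.283]
contact_force: [-0.8, -1.0, -0.3]
gripper_width: 85.6
pos [538.6  12.9  94.6] in axle [73.4 -0.  -0.4] to [0.8 0.1 1.4] turn [ 0.0008 -0.0036  0.0001] F [-0.8 -1.  -0.3] j [ 0.26  0.78  0.17 -0.11 -1.74  1.44]
```

View pics/side11.png

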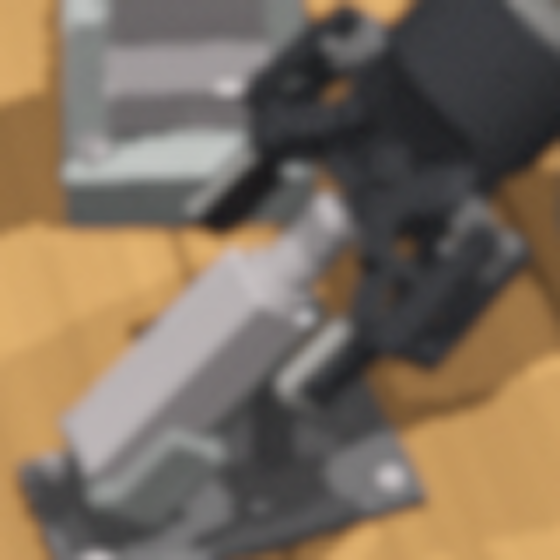

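```bash
python3 -m creep '[[[0,0,0],[0,0,0],-1],[[0,0,0],[0,0,0],-1],[[0,0,0],[0,0,0],-1],[[0,0,0],[0,0,0],-1],[[0,0,0],[0,0,0],-1],[[0,0,0],[0,0,0],-1],[[0,0,0],[0,0,0],-1]]'
python3 - <<'E'
from g3 import *
rep(75); st=arm.read_state(); print(st["gripper_width"],st["ee_rot"].tolist())
for n in("side","top"):
    p,d=arm.get_image(n); np.savez(n+"12.npz",p=p,d=d)
    c=px(n,[530,8,90])[0].astype(int); b=(c[0]-35,c[0]+35,c[1]-35,c[1]+35); L=axle_lines(R.from_matrix(Rc(CY)),OH)
    cv2.imwrite(f"pics/{n}12.png",pad(draw(n,p,[],b,5,0),draw(n,p,L,b,5,0)))
E
```

```text
clock: 18.62
position: [538.6, 12.9, 94.6]
ee_rot: [0.688, -0.618, 0.255, -0.283]
contact_force: [0.4, -1.1, -0.7]
gripper_width: 29.1
pos [538.6  12.9  94.6] in axle [73.4 -0.  -0.5] to [0.8 0.1 1.5] turn [ 0.0009 -0.0035 -0.    ] F [ 0.4 -1.1 -0.7] j [ 0.26  0.78  0.17 -0.11 -1.74  1.44]
29.06478957234193 [0.6878609600005969, -0.6177998879826528, 0.25478283459246953, -0.2832954382137228]
```

View pics/side12.png

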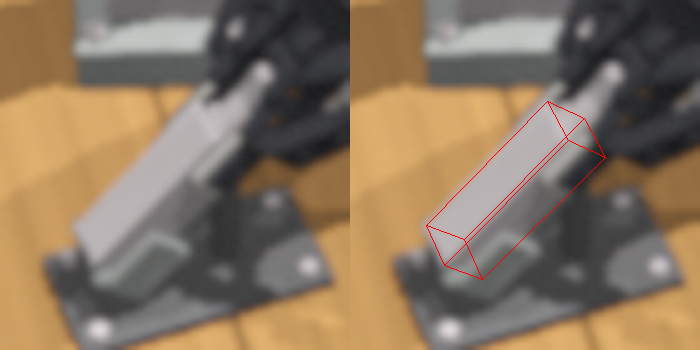

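View pics/top12.png

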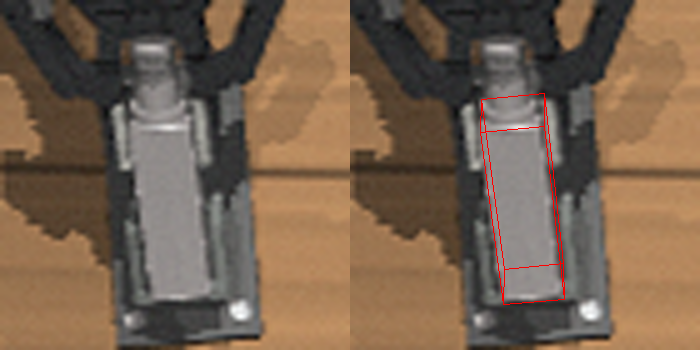

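The grip is centred: the pads hold the last part of the shank in both views. I'll lift square to the rail, then up.

```bash
cat > g4.py <<'E'
from g3 import *
Q1=R.from_quat([0.6878609600005969,-0.6177998879826528,0.25478283459246953,-0.2832954382137228]); A1=R.from_matrix(Rc(CY)); M1=A1.inv()*Q1
G1=np.array([73.4,0,-.5]); V=np.array([576.5,224.5,35.]); VY=-.234
RV=R.from_euler('z',VY); AV=RV*R.from_euler('y',-np.pi/2)
def st1():
    st=arm.read_state(); A=R.from_quat(st["ee_rot"])*M1.inv(); return st,A,st["position"]-A.apply(G1)
def repv(l=None):
    st,A,f=st1(); print('pos',st["position"].round(1),'foot in vice',RV.inv().apply(f-V).round(1),'turn',(AV*A.inv()).as_rotvec().round(4),'F',st["contact_force"].round(1),'T',st["wrist_torque"].round(2),'w',round(float(st["gripper_width"]),1),'j',st["joints"].round(2))
    if l is not None: print('to',l,(V+RV.apply(l)+AV.apply(G1)-st["position"]).round(1))
E
python3 -m creep '[[[-4,-0.4,4],[0,0,0],-1],[[-12,-1,12],[0,0,0],-1],[[-22,-2,22],[0,0,0],-1],[[-30,-3,45],[0,0,0],-1],[[-30,-3,80],[0,0,0],-1],[[-30,-3,110],[0,0,0],-1],[[-30,-3,110],[0,0,0],-1],[[-30,-3,110],[0,0,0],-1]]'
python3 - <<'E'
from g4 import *
repv((0,-14,90)); repv((0,-14,32))
E
```

```text
clock: 19.38
position: [509.0, 10.5, 204.7]
ee_rot: [0.687, -0.618, 0.256, -0.286]
contact_force: [-0.6, 0.2, -5.9]
gripper_width: 28.8
pos [509.   10.5 204.7] foot in vice [ -65.1 -241.   117.9] turn [-0.0521 -0.7822 -0.3233] F [-0.6  0.2 -5.9] T [ 0.34 -2.67 -0.06] w 28.8 j [ 0.27  0.63  0.17 -0.12 -1.89  1.42]
to (0, -14, 90) [ 64.8 200.2  -6.3]
pos [509.   10.5 204.7] foot in vice [ -65.1 -241.   117.9] turn [-0.0521 -0.7822 -0.3233] F [-0.6  0.2 -5.9] T [ 0.34 -2.67 -0.06] w 28.8 j [ 0.27  0.63  0.17 -0.12 -1.89  1.42]
to (0, -14, 32) [ 64.8 200.2 -64.3]
```

```bash
python3 -m creep '[[[4,15,15],[-0.006,-0.09,-0.037],-1],[[10,35,25],[-0.013,-0.19,-0.079],-1],[[18,60,30],[-0.02,-0.29,-0.12],-1],[[26,85,30],[-0.026,-0.39,-0.161],-1],[[35,110,30],[-0.033,-0.49,-0.203],-1],[[44,140,30],[-0.039,-0.59,-0.244],-1],[[54,170,25],[-0.046,-0.69,-0.285],-1],[[62,192,15],[-0.052,-0.782,-0.323],-1],[[65,200,0],[-0.052,-0.782,-0.323],-1],[[65,200,-6],[-0.052,-0.782,-0.323],-1],[[65,200,-6],[-0.052,-0.782,-0.323],-1],[[65,200,-6],[-0.052,-0.782,-0.323],-1]]'
python3 -m creep '[[[0,0,0],[0,0,0],-1],[[0,0,0],[0,0,0],-1],[[0,0,0],[0,0,0],-1]]'
python3 - <<'E'
from g4 import *
repv((0,-14,90)); repv((0,-14,32))
st,A,f=st1();L=axle_lines(A,f)+vice_lines((*V[:2],VY))
for n in("side","top"):
    p,d=arm.get_image(n); np.savez(n+"13.npz",p=p,d=d)
    c=px(n,[570,220,90])[0].astype(int); b=(c[0]-45,c[0]+45,max(0,c[1]-50),c[1]+40); 
    cv2.imwrite(f"pics/{n}13.png",np.hstack([draw(n,p,[],b,4,0),draw(n,p,L,b,4,0)]))
E
```

```text
clock: 20.38
position: [572.5, 208.7, 196.2]
ee_rot: [-0.443, 0.558, -0.553, 0.433]
contact_force: [0.3, -0.5, -5.5]
gripper_width: 29.5
clock: 20.63
position: [573.9, 209.3, 199.0]
ee_rot: [-0.44, 0.557, -0.553, 0.435]
contact_force: [-0.4, -0.6, -3.9]
gripper_width: 29.2
pos [573.9 209.3 199. ] foot in vice [  0.2 -15.5  90.6] turn [ 0.0002 -0.0055  0.0018] F [-0.4 -0.6 -3.9] T [-0.   -0.03 -0.01] w 29.2 j [ 0.61  0.39 -0.07 -0.01 -1.12  0.73]
to (0, -14, 90) [-0.2  1.5 -0.6]
pos [573.9 209.3 199. ] foot in vice [  0.2 -15.5  90.6] turn [ 0.0002 -0.0055  0.0018] F [-0.4 -0.6 -3.9] T [-0.   -0.03 -0.01] w 29.2 j [ 0.61  0.39 -0.07 -0.01 -1.12  0.73]
to (0, -14, 32) [ -0.2   1.5 -58.6]
```

View pics/side13.png

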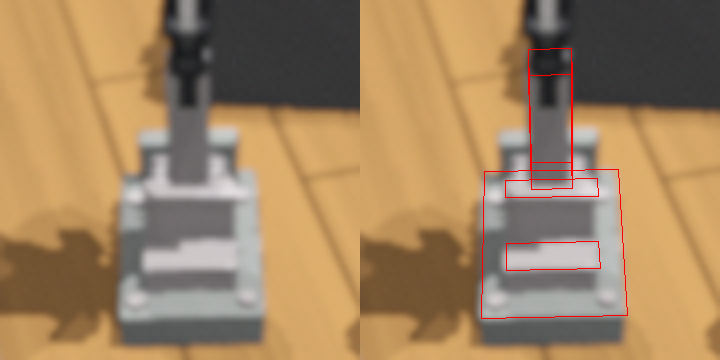

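View pics/top13.png

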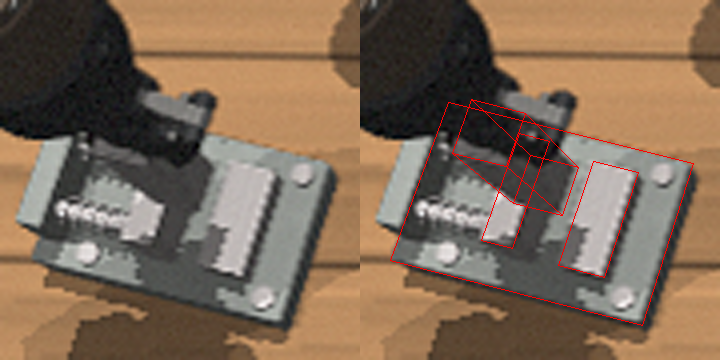

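```bash
python3 -m creep '[[[0,1,-15],[0,-0.005,0.002],-1],[[0,1,-35],[0,-0.005,0.002],-1],[[0,1,-48],[0,-0.005,0.002],-1],[[0,1,-55],[0,-0.005,0.002],-1],[[0,1,-56],[0,-0.005,0.002],-1],[[0,1,-56],[0,-0.005,0.002],-1],[[0,1,-56],[0,-0.005,0.002],-1]]'
python3 - <<'E'
from g4 import *
repv((0,3,34)); repv((0,-14,32))
E
```

```text
clock: 21.32
position: [574.4, 211.3, 143.7]
ee_rot: [-0.439, 0.555, -0.554, 0.438]
contact_force: [-0.2, 0.1, -4.3]
gripper_width: 28.9
pos [574.4 211.3 143.7] foot in vice [  0.6 -13.3  35.3] turn [-0.0003  0.0013 -0.0018] F [-0.2  0.1 -4.3] T [ 0.01 -0.04 -0.04] w 28.9 j [ 0.62  0.44 -0.14 -0.   -0.99  0.72]
to (0, 3, 34) [ 3.3 16.  -1.3]
pos [574.4 211.3 143.7] foot in vice [  0.6 -13.3  35.3] turn [-0.0003  0.0013 -0.0018] F [-0.2  0.1 -4.3] T [ 0.01 -0.04 -0.04] w 28.9 j [ 0.62  0.44 -0.14 -0.   -0.99  0.72]
to (0, -14, 32) [-0.6 -0.5 -3.3]
```

```bash
python3 -m creep '[[[0.7,3,-1],[0,0,0],-1],[[1.4,6,-2],[0,0,0],-1],[[2.1,9,-2],[0,0,0],-1],[[2.8,12,-2],[0,0,0],-1],[[3.5,15,-2],[0,0,0],-1],[[4,17,-2],[0,0,0],-1],[[4,17,-2],[0,0,0],-1],[[4,17,-2],[0,0,0],-1],[[4,17,-2],[0,0,0],-1]]'
python3 - <<'E'
from g4 import *
repv((0,3,34))
for n in("side","top"):
    p,d=arm.get_image(n); np.savez(n+"14.npz",p=p,d=d)
    c=px(n,[570,220,70])[0].astype(int); b=(c[0]-35,c[0]+35,max(0,c[1]-45),c[1]+35); st,A,f=st1();L=axle_lines(A,f)+vice_lines((*V[:2],VY))
    cv2.imwrite(f"pics/{n}14.png",np.hstack([draw(n,p,[],b,5,0),draw(n,p,L,b,5,0)]))
E
```

```text
clock: 22.07
position: [577.3, 227.6, 140.5]
ee_rot: [-0.44, 0.556, -0.554, 0.437]
contact_force: [-0.6, -4.5, -2.9]
gripper_width: 29.1
pos [577.3 227.6 140.5] foot in vice [-0.5  3.1 32.1] turn [ 0.0012 -0.0015 -0.0015] F [-0.6 -4.5 -2.9] T [-1.72  0.07  0.1 ] w 29.1 j [ 0.63  0.45 -0.12 -0.   -1.    0.7 ]
to (0, 3, 34) [ 0.4 -0.3  1.9]
```

View pics/side14.png

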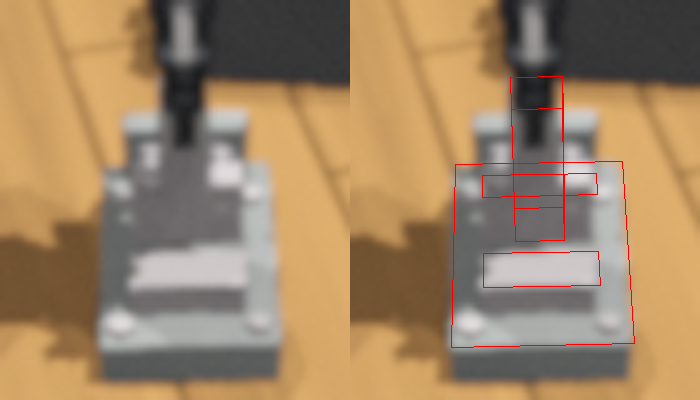

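View pics/top14.png

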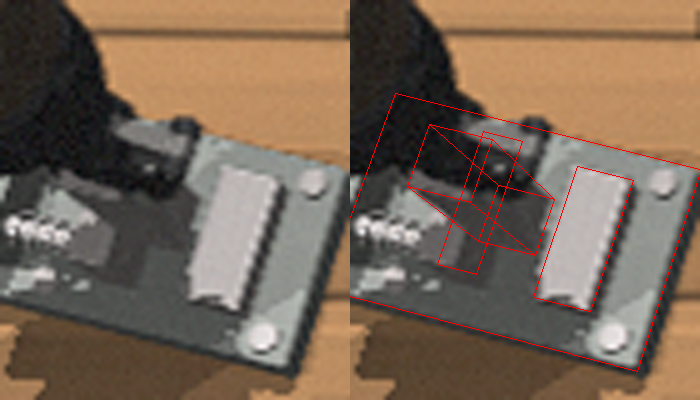

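The jaw is pushed back (-4.5 N in y), and the shank is about 3 mm inside the fixed jaw's edge. I'll add 1 mm of margin and lower.

```bash
python3 -m creep '[[[0.3,1.2,0],[0,0,0],-1],[[0.3,1.2,-3],[0,0,0],-1],[[0.3,1.2,-6],[0,0,0],-1],[[0.3,1.2,-9],[0,0,0],-1],[[0.3,1.2,-12],[0,0,0],-1],[[0.3,1.2,-12],[0,0,0],-1],[[0.3,1.2,-12],[0,0,0],-1]]'
python3 - <<'E'
from g4 import *
repv((0,3,0))
E
```

```text
clock: 22.75
position: [577.0, 228.6, 127.6]
ee_rot: [-0.441, 0.556, -0.554, 0.436]
contact_force: [-0.4, -4.7, -4.8]
gripper_width: 29.3
pos [577.  228.6 127.6] foot in vice [-1.1  4.  19.2] turn [ 0.0016 -0.0031 -0.0011] F [-0.4 -4.7 -4.8] T [-1.7   0.09  0.07] w 29.3 j [ 0.64  0.47 -0.14 -0.   -0.97  0.7 ]
to (0, 3, 0) [  0.6  -1.3 -19.2]
```

```bash
python3 -m creep '[[[0.3,0,-4],[0.001,-0.003,-0.001],-1],[[0.5,0,-8],[0.001,-0.003,-0.001],-1],[[0.5,0,-12],[0.001,-0.003,-0.001],-1],[[0.5,0,-15],[0.001,-0.003,-0.001],-1],[[0.5,0,-17],[0.001,-0.003,-0.001],-1],[[0.5,0,-17],[0.001,-0.003,-0.001],-1],[[0.5,0,-17],[0.001,-0.003,-0.001],-1]]'
python3 - <<'E'
from g4 import *
repv((0,3,0))
E
```

```text
clock: 23.33
position: [577.6, 228.7, 110.7]
ee_rot: [-0.439, 0.556, -0.554, 0.437]
contact_force: [-0.9, -5.3, -4.1]
gripper_width: 29.2
pos [577.6 228.7 110.7] foot in vice [-0.4  4.3  2.3] turn [ 0.0004  0.0001 -0.0001] F [-0.9 -5.3 -4.1] T [-1.68  0.18  0.1 ] w 29.2 j [ 0.64  0.48 -0.16 -0.   -0.93  0.7 ]
to (0, 3, 0) [ 0.1 -1.4 -2.3]
```

```bash
python3 -m creep '[[[0,0,-1],[0,0,0],-1],[[0,0,-2],[0,0,0],-1],[[0,0,-2.5],[0,0,0],-1],[[0,0,-2.5],[0,0,0],-1],[[0,0,-2.5],[0,0,0],-1]]'
python3 - <<'E'
from g4 import *
repv((0,3,0))
E
```

```text
clock: 23.75
position: [577.7, 228.7, 108.8]
ee_rot: [-0.439, 0.556, -0.554, 0.437]
contact_force: [-0.9, -6.0, -3.0]
gripper_width: 28.9
pos [577.7 228.7 108.8] foot in vice [-0.3  4.3  0.4] turn [ 0.0004  0.0005 -0.0003] F [-0.9 -6.  -3. ] T [-1.68  0.4   0.07] w 28.9 j [ 0.64  0.49 -0.16 -0.   -0.93  0.7 ]
to (0, 3, 0) [ 0.  -1.4 -0.4]
```

```bash
python3 -m creep '[[[0,0,-1],[0,0,0],-1],[[0,0,-2],[0,0,0],-1],[[0,0,-2],[0,0,0],-1],[[0,0,-2],[0,0,0],-1]]'
python3 - <<'E'
from g4 import *
repv((0,3,0))
E
```

```text
clock: 24.08
position: [577.7, 228.7, 106.9]
ee_rot: [-0.439, 0.556, -0.554, 0.437]
contact_force: [-1.1, -4.9, -3.1]
gripper_width: 29.1
pos [577.7 228.7 106.9] foot in vice [-0.2  4.4 -1.5] turn [ 0.0003  0.0007 -0.0004] F [-1.1 -4.9 -3.1] T [-1.74  0.52  0.04] w 29.1 j [ 0.64  0.49 -0.16 -0.   -0.93  0.7 ]
to (0, 3, 0) [-0.1 -1.4  1.5]
```

```bash
python3 -m creep '[[[0,0,-0.7],[0,0,0],-1],[[0,0,-1.5],[0,0,0],-1],[[0,0,-1.5],[0,0,0],-1],[[0,0,-1.5],[0,0,0],-1]]'
python3 - <<'E'
from g4 import *
repv((0,3,0))
p,d=arm.get_image("side");np.savez("side15.npz",p=p,d=d);c=px("side",[570,220,70])[0].astype(int); crop(p,c[0]-35,c[0]+35,c[1]-45,c[1]+35,8,"pics/side15.png")
E
```

```text
clock: 24.42
position: [577.9, 228.7, 106.9]
ee_rot: [-0.439, 0.555, -0.554, 0.438]
contact_force: [-3.1, -6.0, 4.0]
gripper_width: 29.1
pos [577.9 228.7 106.9] foot in vice [ 0.   4.4 -1.5] turn [ 0.0004  0.0015 -0.0008] F [-3.1 -6.   4. ] T [-1.8   1.13  0.06] w 29.1 j [ 0.64  0.49 -0.16 -0.   -0.92  0.7 ]
to (0, 3, 0) [-0.2 -1.4  1.5]
```

View pics/side15.png

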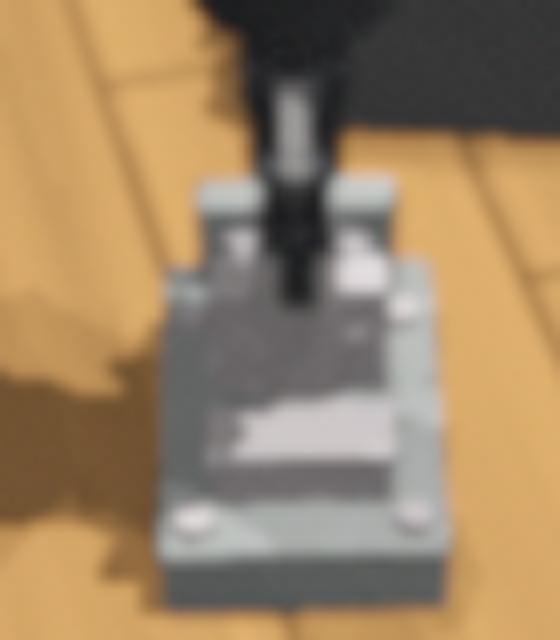

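The foot is down on the bed: the vertical force turned at an estimated -1.5 mm, which is within my grip-position uncertainty. I'll ease back towards the fixed jaw and let go.

```bash
python3 -m creep '[[[-0.2,-1,0.5],[0,0,0],-1],[[-0.5,-2,0.5],[0,0,0],-1],[[-0.7,-3,0.5],[0,0,0],-1],[[-0.7,-3,0.5],[0,0,0],-1],[[-0.7,-3,0.5],[0,0,0],-1]]'
python3 - <<'E'
from g4 import *
repv((0,1,0))
E
```

```text
clock: 24.88
position: [577.9, 227.2, 106.9]
ee_rot: [-0.438, 0.555, -0.554, 0.439]
contact_force: [-2.9, 1.0, 4.1]
gripper_width: 29.1
pos [577.9 227.2 106.9] foot in vice [ 0.5  3.2 -1.5] turn [-0.0021  0.0036 -0.0011] F [-2.9  1.   4.1] T [0.28 1.46 0.07] w 29.1 j [ 0.63  0.49 -0.16 -0.   -0.92  0.71]
to (0, 1, 0) [-0.7 -1.8  1.5]
```

```bash
python3 -m creep '[[[0,0,0],[0,0,0],-0.2],[[0,0,0],[0,0,0],0],[[0,0,0],[0,0,0],0.5],[[0,0,0],[0,0,0],1],[[0,0,0],[0,0,0],1],[[0,0,0],[0,0,0],1],[[0,0,0],[0,0,0],1]]'
python3 - <<'E'
from g4 import *
repv((0,1,0))
p,d=arm.get_image("side");c=px("side",[570,220,70])[0].astype(int); crop(p,c[0]-35,c[0]+35,c[1]-45,c[1]+35,8,"pics/side16.png")
E
```

```text
clock: 25.47
position: [577.7, 226.1, 105.9]
ee_rot: [-0.438, 0.555, -0.554, 0.438]
contact_force: [-0.2, 0.7, 0.6]
gripper_width: 85.5
pos [577.7 226.1 105.9] foot in vice [ 0.4  1.9 -2.5] turn [-0.0004  0.0022 -0.0005] F [-0.2  0.7  0.6] T [-0.05  0.07  0.05] w 85.5 j [ 0.63  0.49 -0.16 -0.   -0.92  0.71]
to (0, 1, 0) [-0.5 -0.8  2.5]
```

View pics/side16.png

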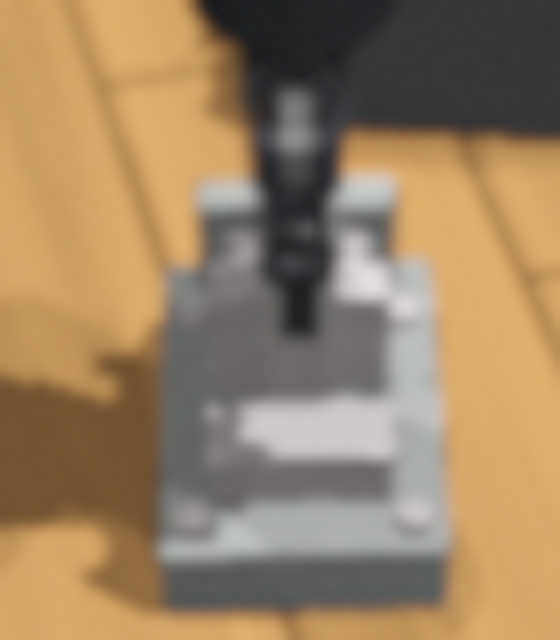

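Released. I'll go straight up, then away, and inspect.

```bash
python3 -m creep '[[[0,0,10],[0,0,0],1],[[0,0,30],[0,0,0],1],[[0,0,60],[0,0,0],1],[[0,0,95],[0,0,0],1],[[0,0,130],[0,0,0],1],[[-20,30,150],[0,0,0],1],[[-60,60,150],[0,0,0],1],[[-95,80,150],[0,0,0],1],[[-130,100,150],[0,0,0],1],[[-165,120,150],[0,0,0],1],[[-165,120,150],[0,0,0],1]]'
python3 - <<'E'
from g4 import *
f=V; L=axle_lines(AV,f)+vice_lines((*V[:2],VY))[:2]
for n in("side","top"):
    p,d=arm.get_image(n); np.savez(n+"17.npz",p=p,d=d)
    c=px(n,[570,220,90])[0].astype(int); b=(c[0]-35,c[0]+35,max(0,c[1]-45),c[1]+40)
    cv2.imwrite(f"pics/{n}17.png",np.hstack([draw(n,p,[],b,5,0),draw(n,p,L,b,5,0)]))
    Cc=cloud(n,d)[b[2]:b[3],b[0]:b[1]].reshape(-1,3)
    for lo,hi in((84,90),(128,138),(168,182)):
        q=Cc[(Cc[:,2]>lo)&(Cc[:,2]<hi)]; q=q[np.hypot(q[:,0]-577,q[:,1]-225)<70]
        if len(q): print(n,lo,len(q),RV.inv().apply(np.median(q,0)-V).round(1),(cv2.minAreaRect(q[:,:2].astype(np.float32))))
E
```

```text
clock: 26.43
position: [408.3, 348.3, 257.4]
ee_rot: [-0.44, 0.555, -0.553, 0.44]
contact_force: [0.2, -0.5, 0.7]
gripper_width: 85.2
side 84 73 [-8.9 17.1 52.3] ((577.5894165039062, 232.7604217529297), (51.00472640991211, 67.44977569580078), 76.61087799072266)
side 128 42 [ -2.3 -12.3  99.5] ((574.1480102539062, 222.73265075683594), (31.903648376464844, 26.33146858215332), 75.5440444946289)
side 168 40 [ -1.9  -3.3 140. ] ((574.2213134765625, 224.4784393310547), (20.311594009399414, 22.311439514160156), 19.553728103637695)
top 84 111 [-17.6  23.6  51.7] ((578.50390625, 234.50054931640625), (50.54819107055664, 70.58971405029297), 75.22122955322266)
top 128 70 [ -4.9 -11.   98.9] ((576.9219360351562, 224.90843200683594), (30.887435913085938, 30.370641708374023), 76.57128143310547)
top 168 80 [ 1.00e-01 -1.00e-01  1.39e+02] ((576.8793334960938, 224.80126953125), (19.964542388916016, 20.251544952392578), 43.686607360839844)
```

View pics/side17.png

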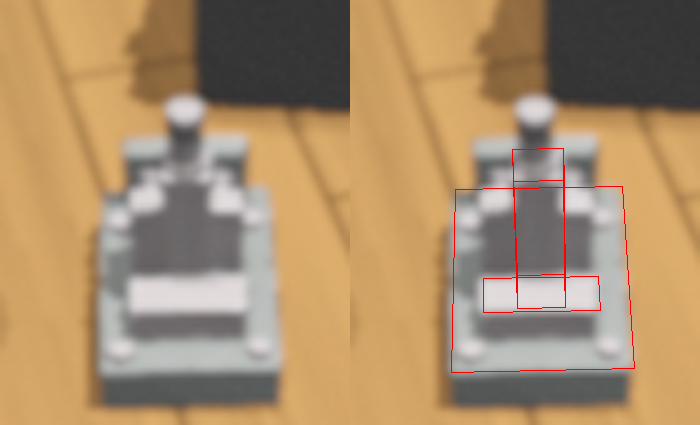

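View pics/top17.png

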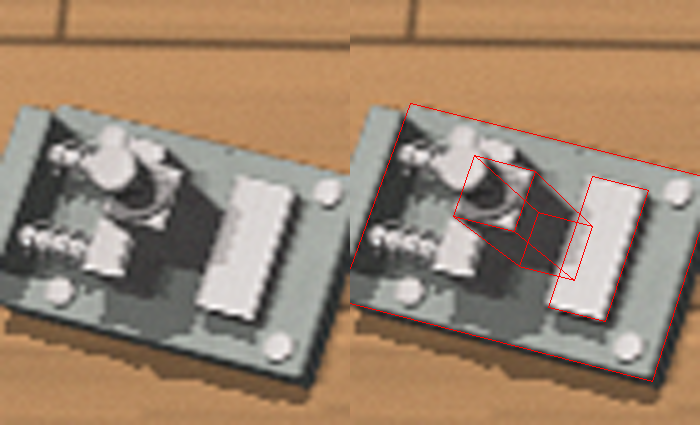

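The axle stands upright. Its tip reads 139–140 mm above the bed, and shank top and tip share the same xy to within 0.5 mm, so there is negligible tilt. It is at the middle of the jaws. Last check: did anything else move?

```bash
python3 - <<'E'
from h import *
for n in("top","side"):
    a=np.load(n+"0.npz")['p'];b=np.load(n+"17.npz")['p']
    d=cv2.absdiff(a,b).max(2)>60; m=cv2.morphologyEx(d.astype(np.uint8),cv2.MORPH_OPEN,np.ones((3,3)))
    k,_,s,_=cv2.connectedComponentsWithStats(m); print(n,[x[:5].tolist() for x in s[1:] if x[4]>25])
cv2.imwrite("pics/top18.png",b[:,:,::-1] if 0 else np.load("top17.npz")['p'][:,:,::-1])
E
```

```text
top [[191, 184, 9, 23, 131], [205, 193, 7, 12, 51], [376, 197, 22, 55, 604], [0, 200, 14, 7, 73], [0, 209, 9, 6, 49], [9, 209, 115, 62, 4166], [109, 286, 8, 26, 172], [126, 292, 21, 17, 227], [152, 302, 8, 14, 78], [123, 309, 21, 8, 124], [121, 321, 21, 4, 83], [86, 326, 54, 37, 1156], [87, 364, 26, 12, 212]]
side [[215, 0, 33, 59, 1279], [140, 12, 12, 9, 56], [0, 55, 27, 56, 466], [21, 91, 131, 119, 2459], [306, 105, 8, 5, 36], [307, 111, 6, 6, 35], [141, 118, 87, 29, 940], [303, 126, 13, 5, 57], [0, 135, 26, 64, 811], [48, 145, 6, 11, 51], [93, 157, 22, 24, 302], [42, 166, 15, 20, 206], [110, 184, 8, 10, 80], [119, 184, 16, 18, 147], [33, 188, 11, 4, 35], [105, 202, 20, 26, 354], [90, 205, 16, 23, 159], [10, 209, 65, 35, 1426], [106, 233, 15, 11, 108], [26, 245, 59, 34, 949], [311, 274, 61, 18, 823]]
```

View pics/top18.png

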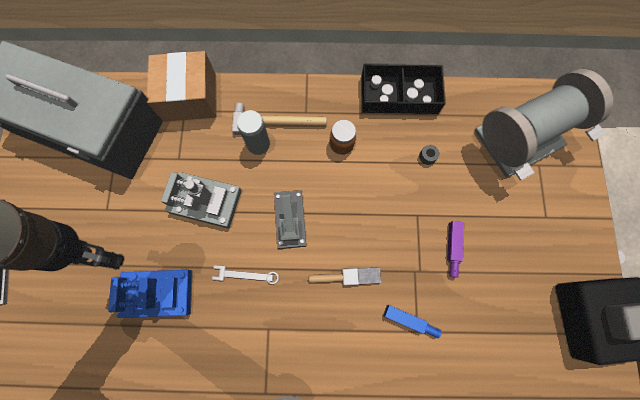

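The picture shows the can (252,130), jar (343,137), hammer, wrench, brush and collar (429,155) unmoved. The only changes are the axle, now in the grey vice at (195,190), and the arm with its shadows. The arm is clear, so I'll hand in.

```bash
python3 -m creep '[[[0,0,0],[0,0,0],1],[[0,0,0],[0,0,0],1],[[0,0,0],[0,0,0],1]]'; python3 -c "
from bench import arm
print(arm.job_done())"
```

```text
clock: 26.78
position: [413.6, 345.4, 255.9]
ee_rot: [-0.438, 0.556, -0.555, 0.437]
contact_force: [-0.1, -0.5, -0.7]
gripper_width: 85.3
the job is handed in; nothing more can be done
None
```

The steel stub axle is standing upright in the grey vice, foot down on the bed and clamped. I handed the job in at about 27 s of the 54 s allowed; no verdict was reported.

**What I did**
- My first upright grip could not tilt far enough at the cradle, because joint 5 hit its limit. I laid the axle back on the bench and re-gripped it with the tool leaning back 45°.
- I set it in the cradle until both the rail and the stop carried load, let go, and took hold again along its axis.
- At the vice I pushed the sprung jaw back, lowered the foot to the bed, eased the shank against the fixed jaw, released and moved clear.

**Last checks**
- **Upright and down:** the spindle tip reads 139–140 mm above the bed, where 140 is expected. The tip and the top of the shank line up to within 0.5 mm in the top view and about 2 mm in the side view.
- **Position:** it is within about 2 mm of the middle of the jaws along them, and near zero across.
- **Jaw travel:** I did not measure this directly. It should be about 9 mm with the 30 mm shank between the jaws.
- **Other things:** before-and-after pictures show the can, jar, hammer, wrench, brush and collar unmoved.

**Disagreements**
- The two cameras differed by up to 3–4 mm, mostly in y, so I mostly used their average.
- The foot touched the bed 1.5 mm lower than my grip estimate.
- The shank met the fixed jaw about 3 mm earlier than my vice estimate. The clearance while lowering was therefore thinner than planned, but nothing caught.

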